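Snap a ticket holder onto the display rail

ROBOT

A 6-joint arm with a two-finger parallel gripper is mounted at the origin on a cart in front of the work surface, level with it; the furniture and walls round the work are solid. World frame = base frame: x ahead of the robot, y to its left, z up, the work surface at z = 0. Lengths are in m, angles in degrees, forces in N, time in s.
With the tool pointing down it reaches from about 0.375 to 0.825 m from the base axis. Payload 5.5 kg.
Tool frame: the origin (TCP) lies on the front face of the gripper's body, between the roots of the fingers; the fingertips stand 73 mm ahead of it and the grasp point (between the pads) lies 54 mm ahead of it (robot.tips_ahead is the distance from the TCP to the fingertips, in m); z points along the fingers, x is the direction in which the jaws open and shut, and the axes are right-handed (so a half turn about z gives the same grasp; the last joint's range is limited). The gripper opens to 85 mm and grips with 20 to 120 N. Pads are 22 mm wide; open, the fingers measure 114 mm over their backs; the gripper's body (76 mm by 85 mm) begins 54 mm behind the grasp point. The pads swing forward as they close: fully open they stand 13 mm farther back than shut.
Start: joints at [72.938, 17.962, -2.699, 69.339, 0, 90], TCP at [0.176, 0.574, 0.304] pointing down, gripper open.
Joint ranges: [-152.73, 152.73], [-39.44, 99.34], [-58.76, 71.6], [-118.89, 123.64], [-81.53, 83.1], [-180, 180]. Speed limits (degrees/s): [136.94, 136.94, 172.46, 180, 180, 180].

INTERFACE

Orientations are given as a 3x3 rotation matrix whose columns are the frame's x, y, z axes.
In Python, from cell import robot, optics, nets gives the robot as it stands.
- The arm moves only by the tool carry_out, never from a script. Its argument "rows" is a list of rows, each an object of numbers: "dx", "dy", "dz": the shift along the tool's x, y, z in m; "rx", "ry", "rz": the turn, a rotation vector about the tool's x, y, z in degrees; "fingers": the opening in per cent of the stroke, from 0 (shut) to 100 (fully open). In form: [{"dx": .., "dy": .., "dz": .., "rx": .., "ry": .., "rz": .., "fingers": ..}, ...]. A call has 1 to 20 rows; each row shifts and turns the commanded pose from where the row before left it, along the tool's axes as they then stand; what a row does not reach is not made up. A row lasts 1/8 s, in which the tool goes at most 62.5 mm and 10.7 degrees, less where a joint would pass 70% of its speed; a pose out of reach is approached as far as the arm can. A call is refused whole if a number of a shift passes 0.0625 or a number of a turn 10.7, either way. A call with a gripper value outside its range is refused whole. The fingers move at their own pace and stop on an object; "squeeze" is the grip in N (left out, the last holds). Time passes only in rows, so rows that do not move let the fingers close. It gives the time, the measured TCP pose, the force and the opening at its end, in the units of the state.
- robot.sense(): the state, without advancing time (a new reading comes with each control period).
- optics.grab_frame(name): name is "side" or "top" or "wrist"; returns the picture (420x560x3 uint8, red, green, blue); there is no depth.
- optics.get_calibration(name): a dict with "mtx" (3x3 intrinsics, pixels), "k1" (the pictures are not rectified: a ray, as slopes to the right and down, at radius r is drawn at 1 + k1 r^2 times it, then the intrinsics apply), "cam_to_world" (4x4, takes a point from camera to world coordinates). Camera axes: x right, y up, looking along -z (the intrinsics and any distortion apply to the point x, -y, -z); pixel columns grow to the right and rows downward; lengths in m; the calibration is good to about 2 mm. A picture is of the moment at which its call begins: read the wrist's pose just before it. get_calibration takes no time and is no camera call; for the wrist camera it gives the pose at the moment of the call.
- robot.job_done(): hands the job in, once; it reports no verdict.
Trained networks look in the newest picture that a camera, given by its name, has taken for a name from the list of things; names that differ only in an ending like _2 or _b are one class to them, and where a whole thing is asked for, a point or a joint stands for the part that bears it (a point fixed in the world has none). Each returns a list of dicts, best first, with "score" (0 to 1); they miss things now and then, are a little off and sometimes report something else, mostly with a low value. They report only what shows in the picture. A call takes as long as a camera call. They do not tell look-alikes from the thing itself.
- nets.trace(thing, camera): "region" (420x560 bool, what is visible of it) and "at" ([column, row] in pixels, amid what is visible of it).
The state is a dict: "t": time; "q": joint angles; "qvel": joint speeds; "joint_torque": joint torques, N m; "ee_pos": TCP position; "tcp_rot": TCP orientation; "force": force on the tool from outside, world axes, zero at the start; "torque": the same for the moment, N m; "width": finger opening in m.
Only numpy, scipy, OpenCV 4.12 (cv2) and the standard library are available. Lean on these libraries where they do the work, as an engineer would, in place of code of your own. Each camera call takes 0.05 s, during which the arm holds its last target.

TASK

Pick up the loose black price-ticket holder and push it down over the round rail of the display stand, between the rail's two middle collars, until both spring jaws have snapped past the rod and it sits fully home and upright, with its ticket facing the robot's side of the stand. The rail's height has been set by hand, so feel for the rod and never press harder than 25 N; let go of the holder, and leave the neighbouring goods where they are.

Things in the scene. Friction and masses are not known exactly. Their poses are not given: they have to be found in the camera images.
- ticket_clip: Loose black plastic ticket holder, about 60 g, standing on its two jaws on the table. Origin: axis of its round seat, where the rod's axis lies when home, 15.5 mm above the table at the start; z up, y along the seat, -x the ticket side. 36 mm long (y). Crown 28 mm wide (x), z = 9 to 17 mm, its flat underside meets the rod when home. Ticket plate 60 (y) x 34 mm at x = -19 to -32, z = -15 to 21 mm.
- clip_stem (a point): middle of the grip stem, 42 mm straight above the holder's origin. The stem is 12 mm thick (x) and 30 mm long (y), from 16 to 61 mm above the origin; grip it across x with the fingertips higher than 22 mm above the origin
- clip_mouth (a point): middle of the mouth below, 13 mm under the origin, between the jaw lips (28 mm apart, bottom at z = -15.5). The jaws narrow upward to 13 mm between the catches at z = -4.5. Pushed over the 18 mm rod they touch it with the rod's axis about 12 mm below the origin; resistance climbs to a peak of 13 to 20 N, drops as they snap past the widest point, then the crown stops hard on the rod
- ticket_face (a point): middle of the white ticket on the holder's plate, 28 mm to the -x side of the holder's origin and 3 mm above it
- jaw_front (a joint): spread of the jaw on the ticket side (-x), rad: 0 relaxed, about 0.15 at the widest of the rod, 0.03 to 0.12 (both jaws together about 0.15) when home and gripping it; sprung towards 0
- jaw_back (a joint): spread of the other jaw (+x), rad; same values
- rail_stand: Fixed stand: wooden foot 100 (x) x 270 (y) x 16 mm, two dark sleeves (22 mm thick, tops at z = 66) at y = -110 and 110 mm, carrying a round steel rod, 18 mm in diameter, along y straight above x = 0. Origin: centre of the foot's underside; z up; -x faces the robot. The posts are telescopic, locked: the rod's axis is 85 to 125 mm above the origin, not measured
- rail_bay (a point): point on the top of the foot (16 mm above the stand's origin) straight below the middle of the bare stretch of rod. Two dark collars on the rod, 26 mm in diameter and 8 mm wide, at 45 mm to either side (stand's y), bound the stretch: 82 mm of bare rod between them
- hare: cream chocolate hare with a yellow bow, 78x64x123 mm, behind the stand, origin under it; leave it alone
- pink_carton: pink soap carton 62x86x85 mm, to the right of the stand, origin under it; leave it alone
- carrots: flat pack of orange sticks 129x91x41 mm, left in front, origin under it; leave it alone
Mind the look-alikes: they are no part of the job. Leave any yellow look-alike of the ticket_clip alone.

How it is judged:
By the outcome, as a careful person would: the job done as asked, in the order asked, and still so for the second after the job is handed in, with the robot touching nothing.
It also fails if it takes over 48 s, if anything falls off the work surface, if the arm or the gripper's body presses on something with over 40 N, if the wrist force passes 120 N, or if a joint passes its speed limit or range.

## Working session

There is one attempt and no reset: what is moved stays moved. The work goes in short steps, Python scripts to look and compute and a tool call to move; the robot and the scene stay as the last step left them, time stands still between calls to the robot, and variables do not carry over. Pictures are saved under pics/ and viewed, and the job is handed in when it is done.

Besides the shell and the picture viewer there is one more tool, called after "Emit:" in YAML: its name, and indented under it one key for each argument. carry_out: Moves the arm, as the interface text tells. Its arguments: {"type":"object","properties":{"rows":{"type":"array"},"squeeze":{"type":"number"}},"required":["rows"]}

```bash
ls; mkdir -p pics; python3 - <<'E'
from cell import robot, optics, nets
import cv2, numpy as np
s=robot.sense(); print({k:np.round(v,3) for k,v in s.items()})
ims=[]
for n in ["side","top"]:
    im=optics.grab_frame(n); cv2.imwrite(f"pics/{n}0.png",im[:,:,::-1])
    c=optics.get_calibration(n); print(n,np.round(c["mtx"],1),c["k1"],np.round(c["cam_to_world"],3))
    for th in ["ticket_clip","rail_stand","ticket_face","rail_bay","clip_stem"]:
        for r in nets.trace(th,n): print(n,th,round(r["score"],2),np.round(r["at"]),r["region"].sum())
print(robot.sense()["t"])
E
```

```text
pics
{'t': np.float64(0.0), 'q': array([72.937, 18.005, -2.754, 69.339,  0.   , 90.   ]), 'qvel': array([-0.056,  0.022, -0.088,  0.058,  0.003, -0.029]), 'joint_torque': array([-0.0000e+00, -5.3959e+01,  3.3975e+01,  1.9000e-02,  0.0000e+00,
       -0.0000e+00]), 'ee_pos': array([0.176, 0.573, 0.303]), 'tcp_rot': array([[ 0.293,  0.956, -0.001],
       [ 0.956, -0.293, -0.002],
       [-0.002, -0.   , -1.   ]]), 'force': array([-0.68 ,  0.272, -0.761]), 'torque': array([0.075, 0.056, 0.053]), 'width': np.float64(0.086)}
side [[527.3   0.  285.7]
 [  0.  527.3 212. ]
 [  0.    0.    1. ]] 0.019401108888501405 [[ 0.999  0.01  -0.052  0.51 ]
 [-0.049  0.556 -0.83  -1.067]
 [ 0.02   0.831  0.555  0.793]
 [ 0.     0.     0.     1.   ]]
side ticket_clip 0.86 [218. 313.] 819
side ticket_clip 0.55 [264. 292.] 519
side rail_stand 0.64 [281. 227.] 2843
side ticket_face 0.88 [216. 314.] 821
side ticket_face 0.83 [267. 287.] 600
side rail_bay 0.92 [278. 224.] 2916
side clip_stem 0.86 [221. 314.] 803
side clip_stem 0.72 [263. 285.] 570
top [[515.6   0.  290.9]
 [  0.  515.6 208.8]
 [  0.    0.    1. ]] -0.1979006424223593 [[-0.011  0.985 -0.174  0.369]
 [-1.    -0.012 -0.004  0.024]
 [-0.006  0.174  0.985  1.382]
 [ 0.     0.     0.     1.   ]]
top ticket_clip 0.84 [410. 275.] 259
top ticket_clip 0.67 [384. 241.] 290
top rail_stand 0.72 [284. 222.] 3732
top ticket_face 0.85 [381. 240.] 298
top ticket_face 0.55 [405. 278.] 208
top rail_bay 0.59 [282. 222.] 3663
top clip_stem 0.79 [385. 245.] 314
top clip_stem 0.5 [408. 274.] 274
0.6
```

View pics/side0.png

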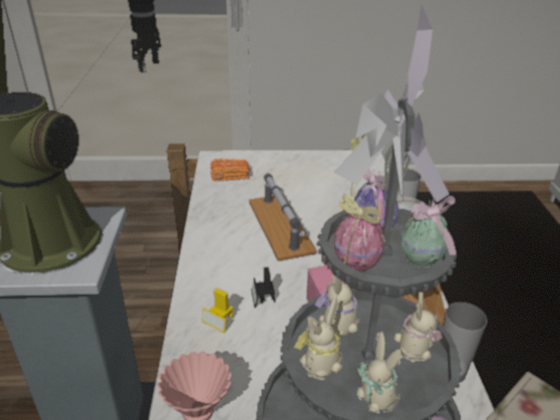

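View pics/top0.png

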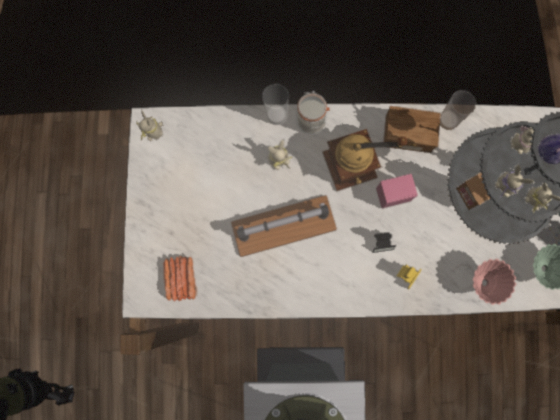

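```bash
python3 - <<'E'
import cv2
a=cv2.imread("pics/side0.png")[170:350,170:400]; cv2.imwrite("pics/side0c.png",cv2.resize(a,(766,600),interpolation=cv2.INTER_CUBIC))
a=cv2.imread("pics/top0.png")[150:310,240:440]; cv2.imwrite("pics/top0c.png",cv2.resize(a,(750,600),interpolation=cv2.INTER_CUBIC))
E
```

```text
(no output)
```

View pics/side0c.png

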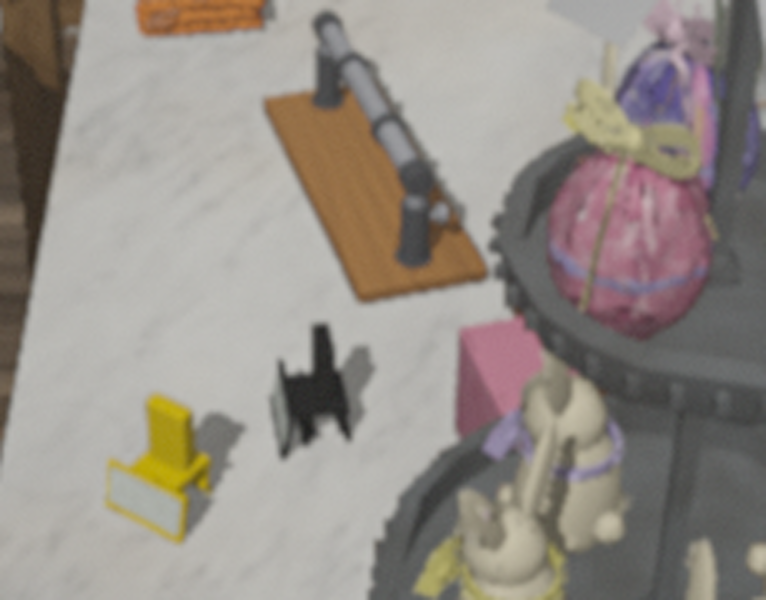

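View pics/top0c.png

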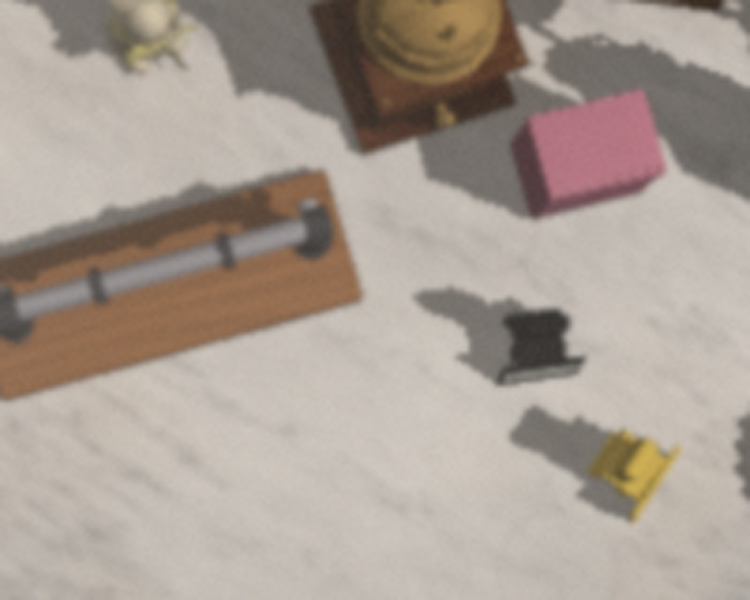

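The candidates are the black holder at top (384,241) / side (264,287) and the yellow one at top (410,275) / side (218,313). The black one, next to the pink carton, fits the description. The yellow one is the look-alike. Next I work out the coarse positions.

```bash
cat > h.py <<'E'
import numpy as np, cv2
from cell import robot, optics, nets
def proj(c,P):
    P=np.atleast_2d(P); M=np.linalg.inv(c["cam_to_world"]); p=P@M[:3,:3].T+M[:3,3]
    x=p[:,0]/-p[:,2]; y=-p[:,1]/-p[:,2]; f=1+c["k1"]*(x*x+y*y)
    m=c["mtx"]; return np.c_[m[0,0]*x*f+m[0,2], m[1,1]*y*f+m[1,2]]
def ray(c,uv):
    uv=np.atleast_2d(np.float64(uv)); m=c["mtx"]
    d=np.c_[(uv[:,0]-m[0,2])/m[0,0],(uv[:,1]-m[1,2])/m[1,1]]; u=d.copy()
    for _ in range(30): u=d/(1+c["k1"]*(u**2).sum(1,keepdims=True))
    v=np.c_[u[:,0],-u[:,1],-np.ones(len(u))]@c["cam_to_world"][:3,:3].T
    return c["cam_to_world"][:3,3],v
def atz(c,uv,z):
    o,v=ray(c,uv); return o+v*((z-o[2])/v[:,2])[:,None]
E
python3 - <<'E'
from h import *
T=optics.get_calibration("top"); S=optics.get_calibration("side")
im=cv2.imread("pics/top0.png"); hsv=cv2.cvtColor(im,cv2.COLOR_BGR2HSV)
m=((hsv[...,1]>70)&(hsv[...,0]<25)).astype(np.uint8); m[:190]=0; m[260:]=0; m[:,:225]=0; m[:,345:]=0
cnt=max(cv2.findContours(m,0,1)[0],key=cv2.contourArea); r=cv2.minAreaRect(cnt); b=cv2.boxPoints(r); print(r,b)
W=atz(T,b,0.016); print(W.round(4)); print("centre",W.mean(0)); 
for i in range(4): d=W[(i+1)%4]-W[i]; print(np.hypot(*d[:2]),np.degrees(np.arctan2(d[1],d[0])))
W=W-W.mean(0)
# clip crude: plate bottom at table level & stem top at z .0765
print("plate bottom ends (top)",atz(T,[[240+500/3.75,150+383/3.75],[240+582/3.75,150+370/3.75]],0.0).round(4))
print("blk",atz(T,[[384,239]],0.03), atz(S,[[264,288]],0.03))
w=optics.get_calibration("wrist"); print(w["mtx"],w["k1"],w["cam_to_world"].round(3))
E
```

```text
((283.15093994140625, 225.52830505371094), (35.988460540771484, 99.99848175048828), 74.05460357666016) [[230.13208 221.96228]
 [326.28302 194.49057]
 [336.1698  229.09433]
 [240.01886 256.56604]]
[[ 0.576   0.1928  0.016 ]
 [ 0.6481 -0.0671  0.016 ]
 [ 0.5534 -0.0914  0.016 ]
 [ 0.4827  0.1657  0.016 ]]
centre [0.56503941 0.04998252 0.016     ]
0.26966789624674103 -74.49728290375113
0.09781124916704205 -165.59765467407115
0.2666704978458157 105.367984705909
0.09717258222412506 16.162983802001555
plate bottom ends (top) [[ 0.4914 -0.1919  0.    ]
 [ 0.4998 -0.252   0.    ]]
blk [[ 0.52317511 -0.21693518  0.03      ]] [[ 0.52122598 -0.21847814  0.03      ]]
[[308.6067607    0.         281.06828902]
 [  0.         308.6067607  206.32344346]
 [  0.           0.           1.        ]] -0.06209999188490887 [[ 0.294 -0.917 -0.268  0.107]
 [ 0.956  0.282  0.083  0.595]
 [-0.001 -0.281  0.96   0.374]
 [ 0.     0.     0.     1.   ]]
```

```bash
cat >> h.py <<'E'
def yaw(R): return np.degrees(np.arctan2(R[1,0],R[0,0]))
def plan(p,yw,n,start=None,y0=None):
    s=robot.sense(); a=np.array(s["ee_pos"]) if start is None else np.array(start); y=yaw(np.array(s["tcp_rot"])) if y0 is None else y0
    d=(np.array(p)-a)/n; dy=(yw-y)/n
    print("from",a.round(4),round(y,2),"step",np.linalg.norm(d).round(4))
    for i in range(n):
        t=np.radians(y+dy*i); x=np.array([np.cos(t),np.sin(t),0]); yy=np.array([np.sin(t),-np.cos(t),0])
        print('{"dx":%.4f,"dy":%.4f,"dz":%.4f,"rz":%.2f}'%(d@x,d@yy,-d[2],-dy),end=",\n" if i<n-1 else "\n")
E
python3 -c "
from h import *
plan([.50,.06,.304],15.5,11)"
```

```text
from [0.176  0.5736 0.3039] 72.94 step 0.0552
{"dx":-0.0360,"dy":0.0419,"dz":-0.0000,"rz":5.22},
{"dx":-0.0320,"dy":0.0450,"dz":-0.0000,"rz":5.22},
{"dx":-0.0278,"dy":0.0477,"dz":-0.0000,"rz":5.22},
{"dx":-0.0234,"dy":0.0500,"dz":-0.0000,"rz":5.22},
{"dx":-0.0187,"dy":0.0519,"dz":-0.0000,"rz":5.22},
{"dx":-0.0139,"dy":0.0534,"dz":-0.0000,"rz":5.22},
{"dx":-0.0090,"dy":0.0545,"dz":-0.0000,"rz":5.22},
{"dx":-0.0040,"dy":0.0551,"dz":-0.0000,"rz":5.22},
{"dx":0.0010,"dy":0.0552,"dz":-0.0000,"rz":5.22},
{"dx":0.0061,"dy":0.0549,"dz":-0.0000,"rz":5.22},
{"dx":0.0110,"dy":0.0541,"dz":-0.0000,"rz":5.22}
```

Emit:
carry_out:
  rows:
    - {"dx":-0.036,"dy":0.042,"rz":5.2}
    - {"dx":-0.032,"dy":0.045,"rz":5.2}
    - {"dx":-0.028,"dy":0.048,"rz":5.2}
    - {"dx":-0.023,"dy":0.05,"rz":5.2}
    - {"dx":-0.019,"dy":0.052,"rz":5.2}
    - {"dx":-0.014,"dy":0.053,"rz":5.2}
    - {"dx":-0.009,"dy":0.0545,"rz":5.2}
    - {"dx":-0.004,"dy":0.055,"rz":5.2}
    - {"dx":0.001,"dy":0.055,"rz":5.2}
    - {"dx":0.006,"dy":0.055,"rz":5.2}
    - {"dx":0.011,"dy":0.054,"rz":5.2}
    - {"dx":0}
    - {"dx":0}

```text
schema error: expected keys dx, dy, dz, rx, ry, rz, fingers
```

```bash
python3 - <<'E'
from h import *
import pickle
c=optics.get_calibration("wrist"); im=optics.grab_frame("wrist"); cv2.imwrite("pics/w1.png",im[:,:,::-1]); pickle.dump(c,open("w1.pkl","wb"))
s=robot.sense(); print(s["ee_pos"],yaw(np.array(s["tcp_rot"])),s["q"],s["t"])
E
```

```text
[0.17604791 0.57359881 0.30392875] 72.93606741633282 [ 7.29381784e+01  1.79602332e+01 -2.69753787e+00  6.93389488e+01
 -8.85386138e-04  9.00021110e+01] 0.65
```

View pics/w1.png

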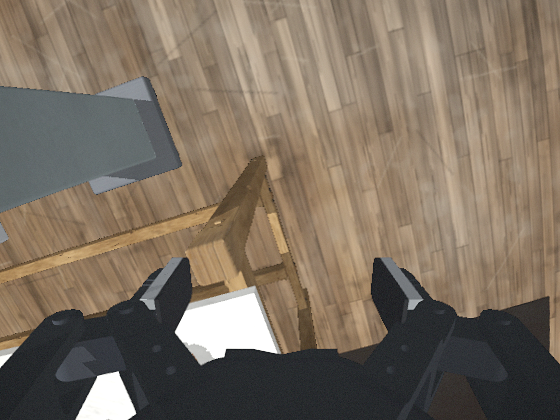

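```bash
sed -i 's/print(.{"dx":%.4f,"dy":%.4f,"dz":%.4f,"rz":%.2f}/print(\x27{"dx":%.4f,"dy":%.4f,"dz":%.4f,"rx":0,"ry":0,"rz":%.2f,"fingers":100}/' h.py; python3 -c "
from h import *
plan([.52,-.02,.304],15.5,12)"
```

```text
from [0.176  0.5736 0.3039] 72.94 step 0.0572
{"dx":-0.0389,"dy":0.0419,"dz":-0.0000,"rx":0,"ry":0,"rz":4.79,"fingers":100},
{"dx":-0.0352,"dy":0.0450,"dz":-0.0000,"rx":0,"ry":0,"rz":4.79,"fingers":100},
{"dx":-0.0314,"dy":0.0478,"dz":-0.0000,"rx":0,"ry":0,"rz":4.79,"fingers":100},
{"dx":-0.0273,"dy":0.0502,"dz":-0.0000,"rx":0,"ry":0,"rz":4.79,"fingers":100},
{"dx":-0.0230,"dy":0.0523,"dz":-0.0000,"rx":0,"ry":0,"rz":4.79,"fingers":100},
{"dx":-0.0185,"dy":0.0541,"dz":-0.0000,"rx":0,"ry":0,"rz":4.79,"fingers":100},
{"dx":-0.0140,"dy":0.0554,"dz":-0.0000,"rx":0,"ry":0,"rz":4.79,"fingers":100},
{"dx":-0.0093,"dy":0.0564,"dz":-0.0000,"rx":0,"ry":0,"rz":4.79,"fingers":100},
{"dx":-0.0045,"dy":0.0570,"dz":-0.0000,"rx":0,"ry":0,"rz":4.79,"fingers":100},
{"dx":0.0002,"dy":0.0572,"dz":-0.0000,"rx":0,"ry":0,"rz":4.79,"fingers":100},
{"dx":0.0050,"dy":0.0570,"dz":-0.0000,"rx":0,"ry":0,"rz":4.79,"fingers":100},
{"dx":0.0097,"dy":0.0563,"dz":-0.0000,"rx":0,"ry":0,"rz":4.79,"fingers":100}
```

Emit:
carry_out:
  rows:
    - {"dx":-0.039,"dy":0.042,"dz":0,"rx":0,"ry":0,"rz":4.8,"fingers":100}
    - {"dx":-0.035,"dy":0.045,"dz":0,"rx":0,"ry":0,"rz":4.8,"fingers":100}
    - {"dx":-0.031,"dy":0.048,"dz":0,"rx":0,"ry":0,"rz":4.8,"fingers":100}
    - {"dx":-0.027,"dy":0.05,"dz":0,"rx":0,"ry":0,"rz":4.8,"fingers":100}
    - {"dx":-0.023,"dy":0.052,"dz":0,"rx":0,"ry":0,"rz":4.8,"fingers":100}
    - {"dx":-0.0185,"dy":0.054,"dz":0,"rx":0,"ry":0,"rz":4.8,"fingers":100}
    - {"dx":-0.014,"dy":0.0555,"dz":0,"rx":0,"ry":0,"rz":4.8,"fingers":100}
    - {"dx":-0.009,"dy":0.0565,"dz":0,"rx":0,"ry":0,"rz":4.8,"fingers":100}
    - {"dx":-0.0045,"dy":0.057,"dz":0,"rx":0,"ry":0,"rz":4.8,"fingers":100}
    - {"dx":0,"dy":0.057,"dz":0,"rx":0,"ry":0,"rz":4.8,"fingers":100}
    - {"dx":0.005,"dy":0.057,"dz":0,"rx":0,"ry":0,"rz":4.8,"fingers":100}
    - {"dx":0.01,"dy":0.056,"dz":0,"rx":0,"ry":0,"rz":4.8,"fingers":100}
    - {"dx":0,"dy":0,"dz":0,"rx":0,"ry":0,"rz":0,"fingers":100}
    - {"dx":0,"dy":0,"dz":0,"rx":0,"ry":0,"rz":0,"fingers":100}

```text
t: 2.4
ee_pos: [0.5191, -0.0189, 0.3037]
tcp_rot: [[0.964, 0.264, -0.001], [0.264, -0.964, 0.0], [-0.001, -0.001, -1.0]]
force: [-0.2, 0.3, -0.2]
width: 0.085
```

```bash
cat > snap.py <<'E'
from h import *
import pickle,sys
n=sys.argv[1]
c=optics.get_calibration("wrist"); im=optics.grab_frame("wrist"); cv2.imwrite(f"pics/{n}.png",im[:,:,::-1]); pickle.dump(c,open(f"{n}.pkl","wb"))
s=robot.sense(); print(s["ee_pos"],yaw(np.array(s["tcp_rot"])),np.round(s["q"],1),s["t"],np.round(s["force"],2),s["width"])
E
python3 snap.py w2
```

```text
[ 0.51892169 -0.01835493  0.30381339] 15.39383852862428 [ -2.    9.3 -13.8  66.9   0.   72.6] 2.45 [-0.41  0.12 -0.86] 0.08538077288352033
```

View pics/w2.png

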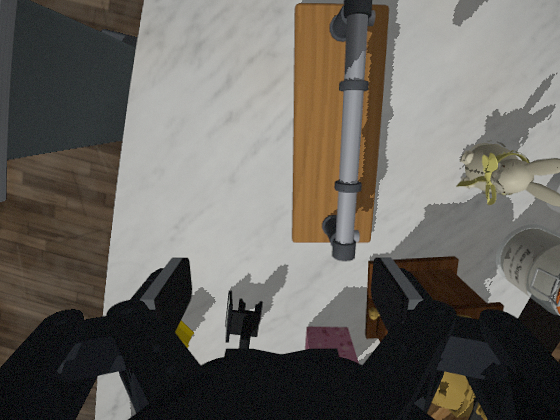

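The wrist view shows the foot at columns 292–388, rows 3–243. The collars are near (353,85) and (348,185), and the black clip near (243,315). I'll enlarge it to measure precisely.

```bash
python3 - <<'E'
import cv2
a=cv2.imread("pics/w2.png")
for i,(r0,c0) in enumerate([(0,270),(140,270)]):
    b=cv2.resize(a[r0:r0+120,c0:c0+150],None,fx=5,fy=5,interpolation=cv2.INTER_CUBIC)
    cv2.imwrite(f"pics/w2c{i}.png",b)
E
```

```text
(no output)
```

View pics/w2c0.png

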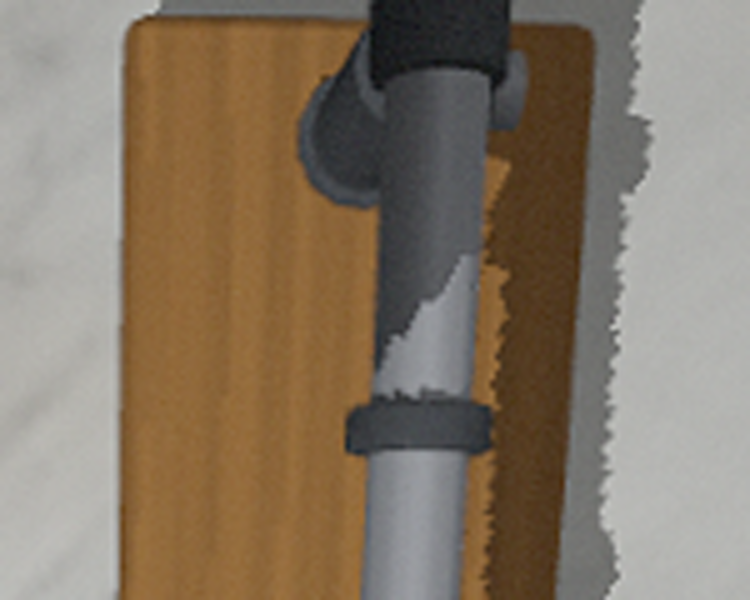

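View pics/w2c1.png

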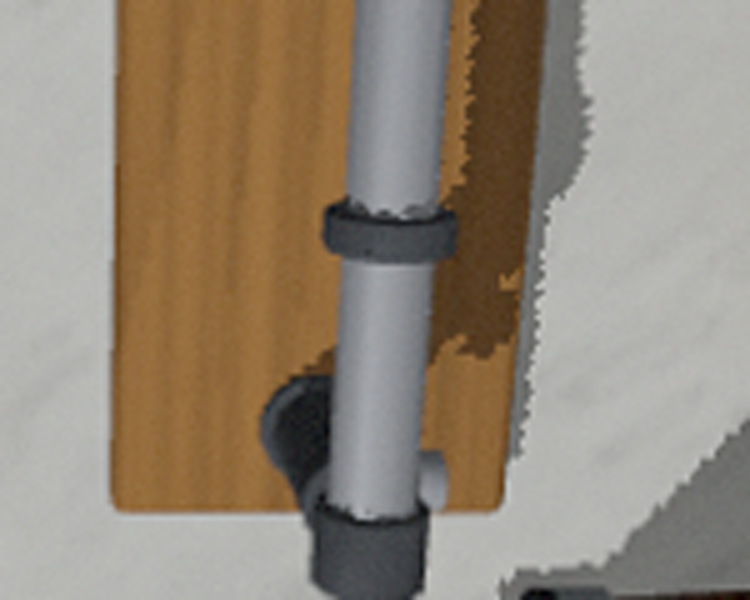

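```bash
cat > fit.py <<'E'
from h import *
import pickle
from scipy.optimize import least_squares
c=pickle.load(open("w2.pkl","rb"))
cor=np.array([[295.4,3.2],[388.8,4.8],[292.4,242.6],[370.4,242.4]])
loc=np.array([[-.05,.135,.016],[.05,.135,.016],[-.05,-.135,.016],[.05,-.135,.016]])
edges=[(16,347,368),(91,343.2,363.4),(120,342,361.8),(140,341.4,360.4),(181,339.4,358),(193,338.2,356.8),(240,335.8,353.4)]
col=[(353.7,85.6,.045),(348,187,-.045)]
def W(p,L):
    t=p[2]; R=np.array([[np.cos(t),-np.sin(t),0],[np.sin(t),np.cos(t),0],[0,0,1]]); return np.atleast_2d(L)@R.T+[p[0],p[1],0]
def sil(p,ends=(-.13,.13),r=.009):
    # silhouette columns at edges rows
    C=c["cam_to_world"][:3,3]; t=p[2]; a=np.array([-np.sin(t),np.cos(t),0]); o=np.array([p[0],p[1],p[3]])
    v=C-o; v=v-a*(v@a); D=np.linalg.norm(v); v/=D; w=np.cross(a,v); w*=np.sign(w@np.array([np.cos(t),np.sin(t),0]))
    ca=r/D; sa=np.sqrt(1-ca*ca); out=[]
    for s in(-1,1):
        q=o+r*(ca*v+s*sa*w); P=q+np.linspace(-.12,.12,50)[:,None]*a; u=proj(c,P); i=np.argsort(u[:,1])
        out.append(np.interp([e[0] for e in edges],u[i,1],u[i,0]))
    return np.array(out).T
def res(p):
    r=[(proj(c,W(p,loc))-cor).ravel(), (sil(p)-np.array([e[1:] for e in edges])).ravel()]
    # collar centre (top side approx row)
    for u,v,y in col: r.append(proj(c,W(p,[[0,y,p[3]+.0]]))[0]-[u,v])
    return np.concatenate(r)
f=least_squares(res,[.565,.05,np.radians(15.4),.105],loss="soft_l1")
p=f.x; print(p[:2],np.degrees(p[2]),"h",p[3]); print(res(p).round(1))
J=f.jac; print("sd(1px)",np.sqrt(np.diag(np.linalg.inv(J.T@J))))
# side camera: project collars/rod ends
S=optics.get_calibration("side"); T=optics.get_calibration("top")
for h in (.09,.1,.11,.12,p[3]): print(h,"side",proj(S,W(p,[[0,.045,h],[0,-.045,h]])).round(1).tolist(),"top",proj(T,W(p,[[0,.045,h],[0,-.045,h]])).round(1).tolist())
# clip from w2 rough
print(proj(S,W(p,loc)).round(1).tolist())
E
python3 fit.py
```

```text
[0.56572487 0.0490962 ] 15.213836974502064 h 0.08848849508314685
[-0.9 -1.   1.1 -0.8 -0.6  1.3  0.6  1.4 -0.7  0.2 -0.1  0.6 -0.2  0.4
 -0.6  0.5 -0.7  0.1 -0.2  0.4 -0.4  0.4  0.1  0.7 -0.  -0.4]
sd(1px) [0.00066711 0.00059281 0.0034599  0.00289106]
0.09 side [[274.9, 188.5], [285.7, 206.9]] top [[265.9, 225.8], [300.1, 216.2]]
0.1 side [[274.9, 185.1], [285.8, 203.5]] top [[265.7, 225.2], [300.1, 215.6]]
0.11 side [[274.9, 181.8], [285.9, 200.0]] top [[265.5, 224.7], [300.2, 214.9]]
0.12 side [[275.0, 178.4], [286.0, 196.5]] top [[265.3, 224.1], [300.2, 214.3]]
0.08848849508314685 side [[274.9, 189.0], [285.7, 207.4]] top [[265.9, 225.9], [300.1, 216.3]]
[[247.7, 197.8], [282.3, 192.5], [276.7, 256.6], [316.4, 249.2]]
```

```bash
python3 -c "
from h import *
plan([.515,-.175,.26],8,4)
T=optics.get_calibration('top')
print('carton top corners',atz(T,[[240+518/3.75,150+120/3.75],[240+545/3.75,150+195/3.75],[240+663/3.75,150+170/3.75]],.085).round(3))"
```

```text
from [ 0.5189 -0.0184  0.3038] 15.39 step 0.0407
{"dx":-0.0113,"dy":0.0375,"dz":0.0110,"rx":0,"ry":0,"rz":1.85,"fingers":100},
{"dx":-0.0101,"dy":0.0378,"dz":0.0110,"rx":0,"ry":0,"rz":1.85,"fingers":100},
{"dx":-0.0089,"dy":0.0381,"dz":0.0110,"rx":0,"ry":0,"rz":1.85,"fingers":100},
{"dx":-0.0077,"dy":0.0384,"dz":0.0110,"rx":0,"ry":0,"rz":1.85,"fingers":100}
carton top corners [[ 0.666 -0.198  0.085]
 [ 0.613 -0.215  0.085]
 [ 0.629 -0.298  0.085]]
```

Emit:
carry_out:
  rows:
    - {"dx":-0.011,"dy":0.0375,"dz":0.011,"rx":0,"ry":0,"rz":1.85,"fingers":100}
    - {"dx":-0.01,"dy":0.038,"dz":0.011,"rx":0,"ry":0,"rz":1.85,"fingers":100}
    - {"dx":-0.009,"dy":0.038,"dz":0.011,"rx":0,"ry":0,"rz":1.85,"fingers":100}
    - {"dx":-0.008,"dy":0.0385,"dz":0.011,"rx":0,"ry":0,"rz":1.85,"fingers":100}
    - {"dx":0,"dy":0,"dz":0,"rx":0,"ry":0,"rz":0,"fingers":60}
    - {"dx":0,"dy":0,"dz":0,"rx":0,"ry":0,"rz":0,"fingers":60}

```text
t: 3.2
ee_pos: [0.5154, -0.1743, 0.2602]
tcp_rot: [[0.99, 0.14, 0.0], [0.14, -0.99, 0.001], [0.0, -0.001, -1.0]]
force: [0.5, 0.6, 0.1]
width: 0.0523
```

```bash
python3 snap.py w3; python3 - <<'E'
import cv2
a=cv2.imread("pics/w3.png")
b=cv2.resize(a[120:270,190:390],None,fx=4,fy=4,interpolation=cv2.INTER_CUBIC)
cv2.imwrite("pics/w3c.png",b)
E
```

```text
[ 0.5155548  -0.17422525  0.2603331 ] 8.065069940225335 [-18.7  13.2 -14.8  62.    0.   63.2] 3.25 [ 0.88 -0.05  0.66] 0.05118487230030297
```

View pics/w3.png

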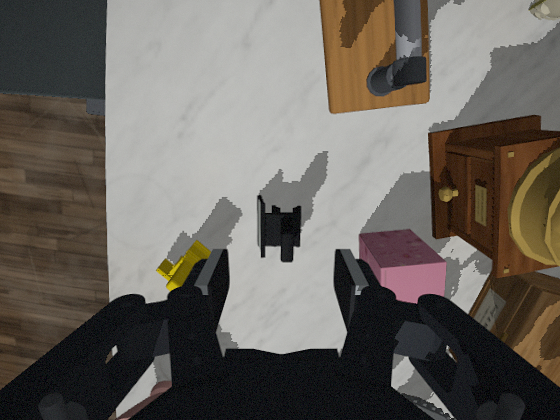

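View pics/w3c.png

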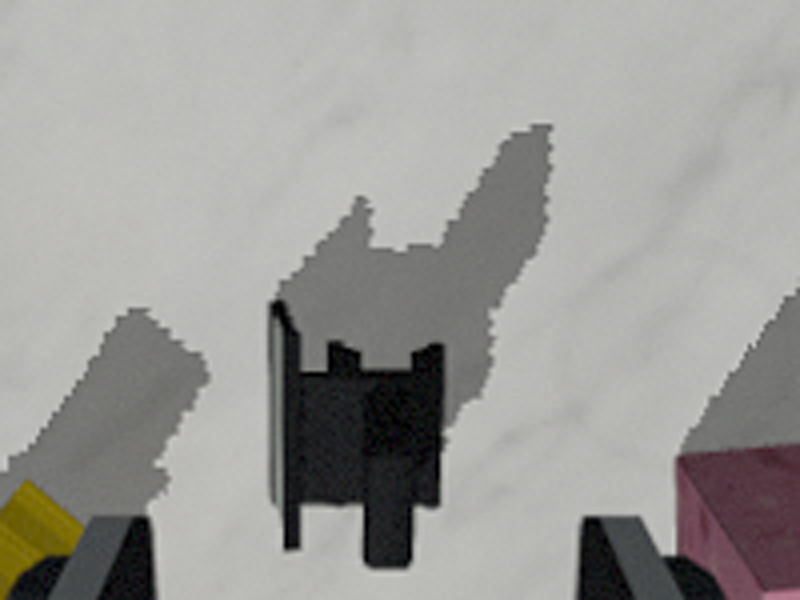

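```bash
python3 - <<'E'
from h import *
import pickle
from scipy.optimize import least_squares
c=pickle.load(open("w3.pkl","rb"))
uv=np.array([[281,261.5],[293,261.5],[300.2,246.2],[300.5,213],[265,257.2],[261,195.6]])
L=np.array([[-.006,-.015,.061],[.006,-.015,.061],[.014,-.018,.017],[.014,.018,.017],[0,-.03,.021],[0,.03,.021]])
def W(p):
    l=L.copy(); l[4,0]=p[3]; l[5,0]=p[4]
    t=p[2]; R=np.array([[np.cos(t),-np.sin(t),0],[np.sin(t),np.cos(t),0],[0,0,1]]); return l@R.T+[p[0],p[1],.0155]
f=least_squares(lambda p:np.r_[(proj(c,W(p))-uv).ravel(),(p[3:]+.02)/.003],[.52,-.217,.14,-.02,-.02])
p=f.x; print(p[:2],np.degrees(p[2]),p[3:],f.fun.round(1))
J=f.jac; print(np.sqrt(np.diag(np.linalg.inv(J.T@J))))
# stem side edge direction incl. base: predicted lines
t=p[2];R=np.array([[np.cos(t),-np.sin(t),0],[np.sin(t),np.cos(t),0],[0,0,1]])
q=np.array([[-.006,.015,.061],[.006,.015,.061],[-.006,-.015,.017],[.006,-.015,.017]])@R.T+[p[0],p[1],.0155]
print(((proj(c,q)-[190,120])*4).round())
E
```

```text
[ 0.52606414 -0.2119299 ] 4.1991992995590985 [-0.02062493 -0.02732626] [-1.1 -1.   0.1 -0.2 -1.2 -0.8  1.5 -0.4  0.2 -1.8  0.5  4.  -0.2 -2.4]
[0.00050093 0.00043445 0.02033086 0.00114345 0.0012409 ]
[[369. 438.]
 [423. 441.]
 [360. 486.]
 [406. 489.]]
```

```bash
python3 - <<'E'
from h import *
import pickle
from scipy.optimize import least_squares
c=pickle.load(open("w3.pkl","rb"))
uv=np.array([[281,261.5],[293,261.5],[300.2,246.2],[300.5,213],[265,257.2],[264.5,203.8]])
L=np.array([[-.006,-.015,.061],[.006,-.015,.061],[.014,-.018,.017],[.014,.018,.017],[0,-.03,.021],[0,.03,.021]])
def W(p):
    l=L.copy(); l[4:,0]=p[3]
    t=p[2]; R=np.array([[np.cos(t),-np.sin(t),0],[np.sin(t),np.cos(t),0],[0,0,1]]); return l@R.T+[p[0],p[1],.0155]
f=least_squares(lambda p:(proj(c,W(p))-uv).ravel(),[.52,-.217,.14,-.02])
p=f.x; print(p[:2],np.degrees(p[2]),p[3:],f.fun.round(1))
J=f.jac; print(np.sqrt(np.diag(np.linalg.inv(J.T@J))))
s=robot.sense(); yw=yaw(np.array(s["tcp_rot"])); print(s["ee_pos"],yw)
for z in (.20,.1155,): 
  plan([p[0],p[1],z],np.degrees(p[2]),4)
E
```

```text
[ 0.52586979 -0.21322916] 7.935445462995587 [-0.02221952] [-0.4  0.6  0.8  0.7 -0.4 -0.5 -0.  -0.1  0.2  0.5 -0.2 -1.3]
[0.00050166 0.00043355 0.01623967 0.00088019]
[ 0.5155548  -0.17422525  0.2603331 ] 8.065069940225335
from [ 0.5156 -0.1742  0.2603] 8.07 step 0.0181
{"dx":0.0012,"dy":0.0100,"dz":0.0151,"rx":0,"ry":0,"rz":0.03,"fingers":100},
{"dx":0.0012,"dy":0.0100,"dz":0.0151,"rx":0,"ry":0,"rz":0.03,"fingers":100},
{"dx":0.0012,"dy":0.0100,"dz":0.0151,"rx":0,"ry":0,"rz":0.03,"fingers":100},
{"dx":0.0012,"dy":0.0100,"dz":0.0151,"rx":0,"ry":0,"rz":0.03,"fingers":100}
from [ 0.5156 -0.1742  0.2603] 8.07 step 0.0376
{"dx":0.0012,"dy":0.0100,"dz":0.0362,"rx":0,"ry":0,"rz":0.03,"fingers":100},
{"dx":0.0012,"dy":0.0100,"dz":0.0362,"rx":0,"ry":0,"rz":0.03,"fingers":100},
{"dx":0.0012,"dy":0.0100,"dz":0.0362,"rx":0,"ry":0,"rz":0.03,"fingers":100},
{"dx":0.0012,"dy":0.0100,"dz":0.0362,"rx":0,"ry":0,"rz":0.03,"fingers":100}
```

Emit:
carry_out:
  rows:
    - {"dx":0.0024,"dy":0.02,"dz":0.03,"rx":0,"ry":0,"rz":0.1,"fingers":60}
    - {"dx":0.0023,"dy":0.02,"dz":0.03,"rx":0,"ry":0,"rz":0,"fingers":60}
    - {"dx":0,"dy":0,"dz":0.03,"rx":0,"ry":0,"rz":0,"fingers":60}
    - {"dx":0,"dy":0,"dz":0,"rx":0,"ry":0,"rz":0,"fingers":60}

```text
t: 3.75
ee_pos: [0.5243, -0.2128, 0.1682]
tcp_rot: [[0.99, 0.138, -0.004], [0.138, -0.99, 0.002], [-0.004, -0.002, -1.0]]
force: [0.3, 1.0, 0.3]
width: 0.0515
```

```bash
python3 snap.py w4
```

```text
[ 0.52525954 -0.21330941  0.16979248] 7.943473113309991 [-22.1  19.6 -18.8  51.8   0.   59.9] 3.8 [-0.39  0.52  1.02] 0.05104864284748537
```

View pics/w4.png

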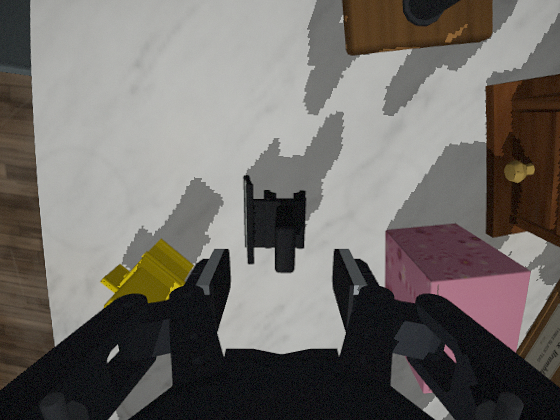

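```bash
python3 - <<'E'
from h import *
import pickle
c=pickle.load(open("w4.pkl","rb"))
for z in (0,.0365,.0765): print(z,atz(c,[[160,240],[195,268],[100,280]],z).round(3).tolist())
print("stem top",atz(c,[[276,272],[294,272],[285,272]],.0765).round(4).tolist())
E
```

```text
0 [[0.426, -0.254, 0.0], [0.457, -0.276, 0.0], [0.372, -0.301, 0.0]]
0.0365 [[0.439, -0.237, 0.037], [0.465, -0.255, 0.037], [0.394, -0.276, 0.037]]
0.0765 [[0.454, -0.218, 0.076], [0.475, -0.233, 0.076], [0.417, -0.25, 0.076]]
stem top [[0.5225, -0.2283, 0.0765], [0.533, -0.2268, 0.0765], [0.5278, -0.2276, 0.0765]]
```

Emit:
carry_out:
  rows:
    - {"dx":0.0015,"dy":0,"dz":0.02,"rx":0,"ry":0,"rz":0,"fingers":60}
    - {"dx":0,"dy":0,"dz":0.02,"rx":0,"ry":0,"rz":0,"fingers":60}
    - {"dx":0,"dy":0,"dz":0.0155,"rx":0,"ry":0,"rz":0,"fingers":60}
    - {"dx":0,"dy":0,"dz":0,"rx":0,"ry":0,"rz":0,"fingers":60}
    - {"dx":0,"dy":0,"dz":0,"rx":0,"ry":0,"rz":0,"fingers":25}
  squeeze: 30

```text
t: 4.42
ee_pos: [0.5277, -0.2146, 0.1154]
tcp_rot: [[0.991, 0.137, 0.001], [0.137, -0.991, -0.0], [0.001, 0.001, -1.0]]
force: [-0.2, -0.6, 0.8]
width: 0.0346
```

```bash
python3 snap.py w5
```

```text
[ 0.52774573 -0.21467104  0.11545305] 7.847918424719163 [-22.1  22.9 -21.9  45.    0.   60. ] 4.475 [ 0.17 -0.2   0.56] 0.02652975943775003
```

View pics/w5.png

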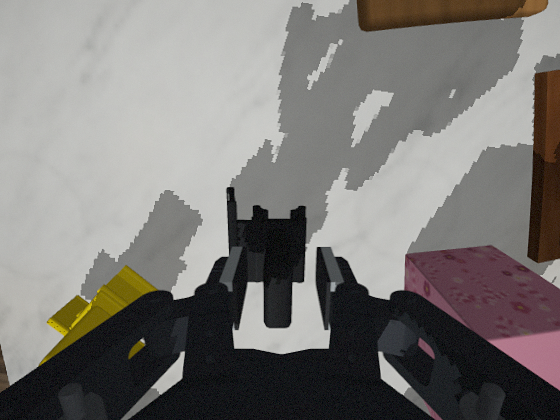

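The stem (columns 264–292) lies between the pads (246 and 316), so I close.

Emit:
carry_out:
  rows:
    - {"dx":0,"dy":0,"dz":0,"rx":0,"ry":0,"rz":0,"fingers":0}
    - {"dx":0,"dy":0,"dz":0,"rx":0,"ry":0,"rz":0,"fingers":0}
    - {"dx":0,"dy":0,"dz":0,"rx":0,"ry":0,"rz":0,"fingers":0}
    - {"dx":0,"dy":0,"dz":0,"rx":0,"ry":0,"rz":0,"fingers":0}
  squeeze: 80

```text
t: 4.97
ee_pos: [0.5277, -0.2148, 0.1154]
tcp_rot: [[0.991, 0.136, 0.002], [0.136, -0.991, -0.0], [0.002, 0.001, -1.0]]
force: [-0.6, 1.4, 6.3]
width: 0.0113
```

Emit:
carry_out:
  rows:
    - {"dx":0,"dy":0,"dz":-0.01,"rx":0,"ry":0,"rz":0,"fingers":0}
    - {"dx":0,"dy":0,"dz":-0.03,"rx":0,"ry":0,"rz":0,"fingers":0}
    - {"dx":0,"dy":0,"dz":-0.04,"rx":0,"ry":0,"rz":0,"fingers":0}
    - {"dx":0,"dy":0,"dz":-0.04,"rx":0,"ry":0,"rz":0,"fingers":0}
    - {"dx":0,"dy":0,"dz":-0.01,"rx":0,"ry":0,"rz":0,"fingers":0}
    - {"dx":0,"dy":0,"dz":0,"rx":0,"ry":0,"rz":0,"fingers":0}

```text
t: 5.72
ee_pos: [0.5272, -0.2146, 0.2447]
tcp_rot: [[0.991, 0.136, 0.001], [0.136, -0.991, -0.0], [0.001, 0.0, -1.0]]
force: [-0.6, 0.8, -0.9]
width: 0.0108
```

```bash
python3 snap.py w6
```

```text
[ 0.52660897 -0.21436903  0.24354284] 7.834030895043899 [-22.1  16.4 -12.8  60.8  -0.   60. ] 5.775 [ 0.18  0.39 -0.85] 0.010983075720121317
```

View pics/w6.png

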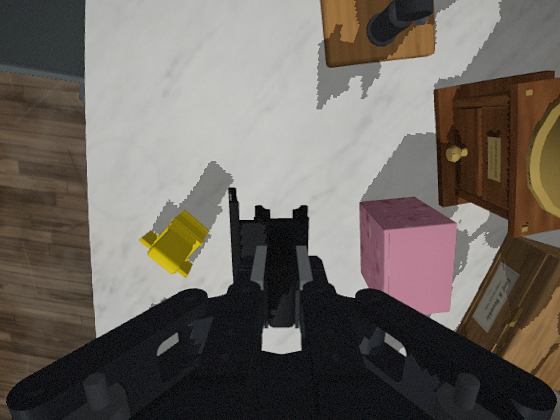

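```bash
python3 -c "
from h import *
plan([.5657,.0491,.275],15.3,7)"
```

```text
from [ 0.5266 -0.2144  0.2435] 7.83 step 0.0383
{"dx":0.0107,"dy":-0.0365,"dz":-0.0045,"rx":0,"ry":0,"rz":-1.07,"fingers":100},
{"dx":0.0113,"dy":-0.0363,"dz":-0.0045,"rx":0,"ry":0,"rz":-1.07,"fingers":100},
{"dx":0.0120,"dy":-0.0361,"dz":-0.0045,"rx":0,"ry":0,"rz":-1.07,"fingers":100},
{"dx":0.0127,"dy":-0.0359,"dz":-0.0045,"rx":0,"ry":0,"rz":-1.07,"fingers":100},
{"dx":0.0134,"dy":-0.0356,"dz":-0.0045,"rx":0,"ry":0,"rz":-1.07,"fingers":100},
{"dx":0.0140,"dy":-0.0354,"dz":-0.0045,"rx":0,"ry":0,"rz":-1.07,"fingers":100},
{"dx":0.0147,"dy":-0.0351,"dz":-0.0045,"rx":0,"ry":0,"rz":-1.07,"fingers":100}
```

Emit:
carry_out:
  rows:
    - {"dx":0.0105,"dy":-0.0365,"dz":-0.02,"rx":0,"ry":0,"rz":-1.07,"fingers":0}
    - {"dx":0.0115,"dy":-0.0365,"dz":-0.0115,"rx":0,"ry":0,"rz":-1.07,"fingers":0}
    - {"dx":0.012,"dy":-0.036,"dz":0,"rx":0,"ry":0,"rz":-1.07,"fingers":0}
    - {"dx":0.0125,"dy":-0.036,"dz":0,"rx":0,"ry":0,"rz":-1.07,"fingers":0}
    - {"dx":0.0135,"dy":-0.0355,"dz":0,"rx":0,"ry":0,"rz":-1.07,"fingers":0}
    - {"dx":0.014,"dy":-0.0355,"dz":0,"rx":0,"ry":0,"rz":-1.07,"fingers":0}
    - {"dx":0.0145,"dy":-0.035,"dz":0,"rx":0,"ry":0,"rz":-1.07,"fingers":0}
    - {"dx":0,"dy":0,"dz":0,"rx":0,"ry":0,"rz":0,"fingers":0}
    - {"dx":0,"dy":0,"dz":0,"rx":0,"ry":0,"rz":0,"fingers":0}

```text
t: 6.9
ee_pos: [0.5651, 0.0487, 0.2744]
tcp_rot: [[0.964, 0.265, -0.003], [0.265, -0.964, -0.001], [-0.003, -0.0, -1.0]]
force: [0.5, -0.0, -0.5]
width: 0.0112
```

```bash
python3 snap.py w7; python3 - <<'E'
from h import *
for n in("side","top"):
    im=optics.grab_frame(n); cv2.imwrite(f"pics/{n}1.png",im[:,:,::-1])
a=cv2.imread("pics/side1.png")[110:290,190:410]; cv2.imwrite("pics/side1c.png",cv2.resize(a,None,fx=3.3,fy=3.3,interpolation=cv2.INTER_CUBIC))
E
```

```text
[0.56524774 0.04831556 0.27471736] 15.293669131637996 [  4.9  15.3 -10.1  64.7  -0.   79.6] 6.95 [ 0.08  0.73 -0.8 ] 0.010864959851316025
```

View pics/w7.png

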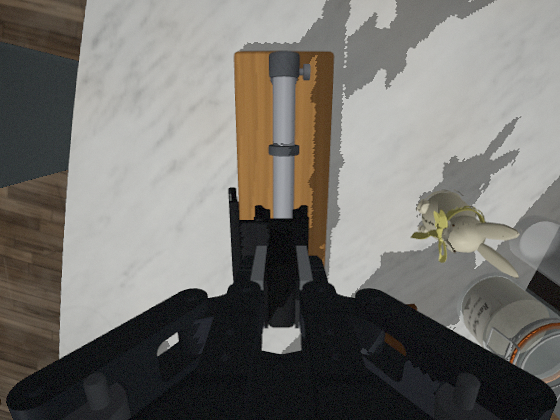

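View pics/side1c.png

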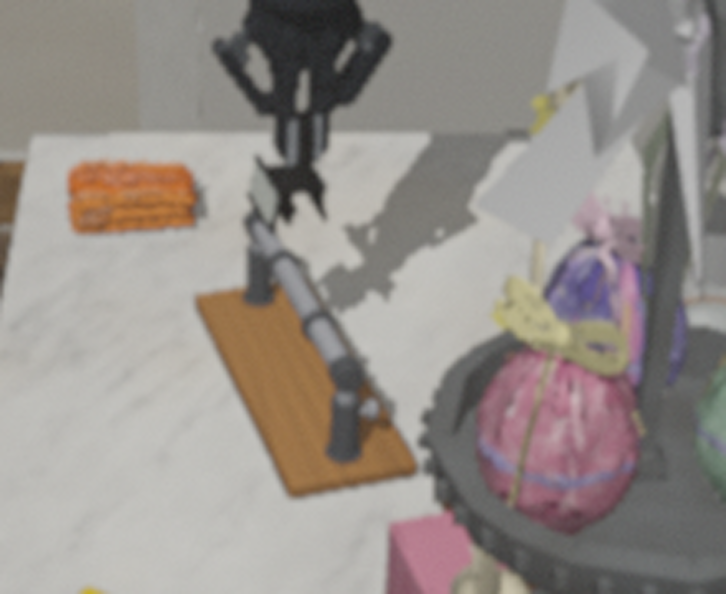

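```bash
python3 - <<'E'
import cv2
a=cv2.imread("pics/w7.png")[120:270,200:360]
a=cv2.convertScaleAbs(a,alpha=1.8,beta=20)
cv2.imwrite("pics/w7c.png",cv2.resize(a,None,fx=4,fy=4,interpolation=cv2.INTER_CUBIC))
E
```

```text
(no output)
```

View pics/w7c.png

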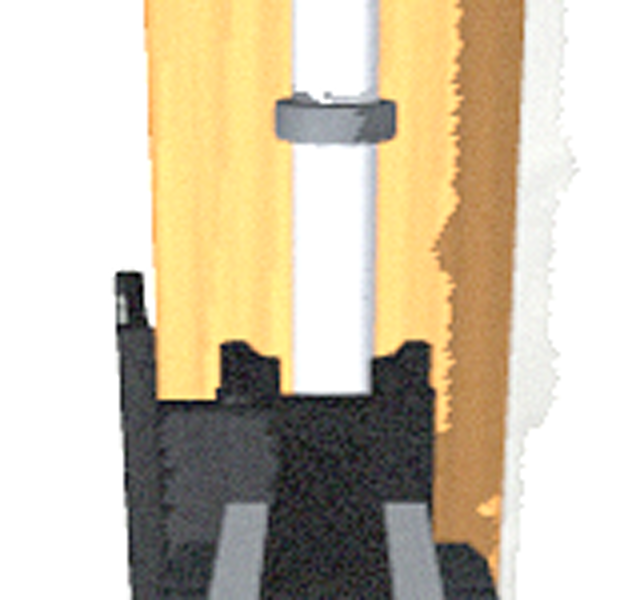

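Jaws mid column 281.5, rod mid column 283.3: after depth scaling the rod is about 1.3 mm toward tool +x. I correct that and come down to just above the expected contact, which should be at a TCP z of about 0.20.

Emit:
carry_out:
  rows:
    - {"dx":0.0013,"dy":0,"dz":0.02,"rx":0,"ry":0,"rz":0,"fingers":0}
    - {"dx":0,"dy":0,"dz":0.015,"rx":0,"ry":0,"rz":0,"fingers":0}
    - {"dx":0,"dy":0,"dz":0.01,"rx":0,"ry":0,"rz":0,"fingers":0}
    - {"dx":0,"dy":0,"dz":0.005,"rx":0,"ry":0,"rz":0,"fingers":0}
    - {"dx":0,"dy":0,"dz":0,"rx":0,"ry":0,"rz":0,"fingers":0}
    - {"dx":0,"dy":0,"dz":0,"rx":0,"ry":0,"rz":0,"fingers":0}

```text
t: 7.8
ee_pos: [0.5675, 0.0494, 0.2264]
tcp_rot: [[0.964, 0.264, 0.001], [0.264, -0.964, 0.0], [0.001, 0.0, -1.0]]
force: [0.0, -0.3, -1.4]
width: 0.0113
```

```bash
python3 snap.py w8;  python3 - <<'E'
import cv2
a=cv2.imread("pics/w8.png")[120:270,200:360]
a=cv2.convertScaleAbs(a,alpha=1.8,beta=20)
cv2.imwrite("pics/w8c.png",cv2.resize(a,None,fx=4,fy=4,interpolation=cv2.INTER_CUBIC))
E
```

```text
[0.56746303 0.04939689 0.22645684] 15.334340622175176 [  5.   17.1 -14.2  58.6   0.   79.6] 7.85 [-0.22 -0.56 -1.02] 0.011202706272572045
```

View pics/w8c.png

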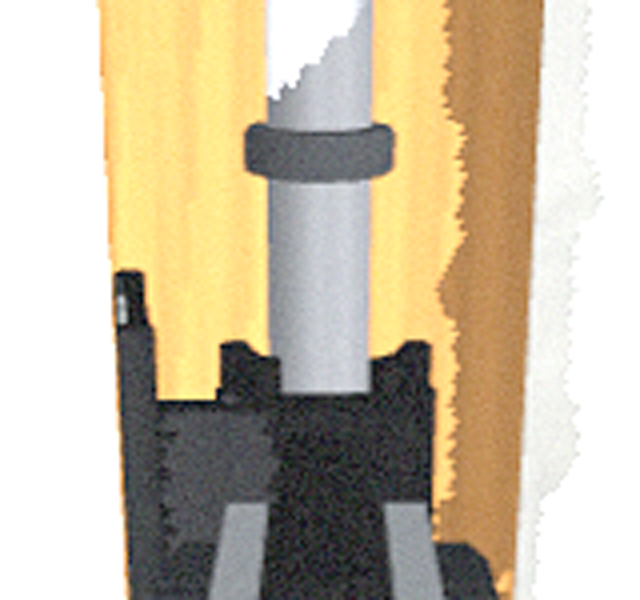

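Emit:
carry_out:
  rows:
    - {"dx":-0.001,"dy":0,"dz":0.003,"rx":0,"ry":0,"rz":0,"fingers":0}
    - {"dx":0,"dy":0,"dz":0.003,"rx":0,"ry":0,"rz":0,"fingers":0}
    - {"dx":0,"dy":0,"dz":0.003,"rx":0,"ry":0,"rz":0,"fingers":0}
    - {"dx":0,"dy":0,"dz":0.003,"rx":0,"ry":0,"rz":0,"fingers":0}
    - {"dx":0,"dy":0,"dz":0,"rx":0,"ry":0,"rz":0,"fingers":0}

```text
t: 8.48
ee_pos: [0.566, 0.049, 0.2135]
tcp_rot: [[0.964, 0.264, -0.001], [0.264, -0.964, -0.0], [-0.001, -0.0, -1.0]]
force: [-0.6, 0.0, -0.7]
width: 0.0108
```

```bash
python3 snap.py w9;  python3 - <<'E'
import cv2
a=cv2.imread("pics/w9.png")[120:270,200:360]
a=cv2.convertScaleAbs(a,alpha=1.8,beta=20)
cv2.imwrite("pics/w9c.png",cv2.resize(a,None,fx=4,fy=4,interpolation=cv2.INTER_CUBIC))
E
```

```text
[0.56608062 0.04902842 0.21374208] 15.32762550046078 [  5.   17.5 -15.4  57.1  -0.   79.6] 8.525 [ 0.51  0.4  -0.79] 0.011178202649719287
```

View pics/w9c.png

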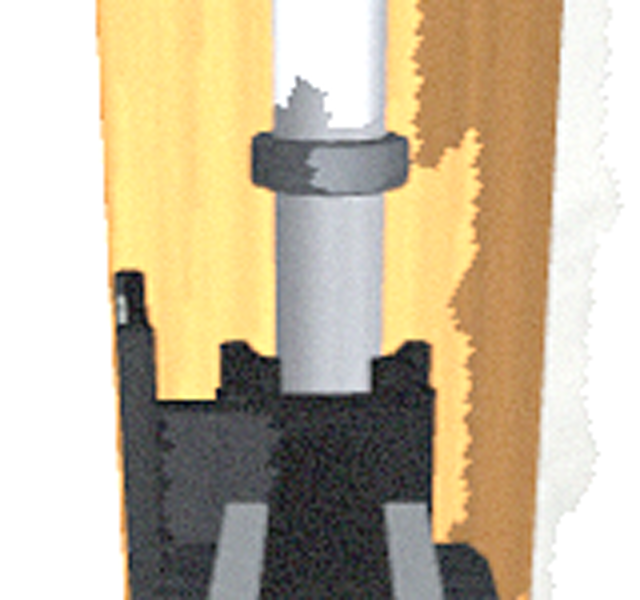

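Emit:
carry_out:
  rows:
    - {"dx":0.0004,"dy":0,"dz":0.0015,"rx":0,"ry":0,"rz":0,"fingers":0}
    - {"dx":0,"dy":0,"dz":0.0015,"rx":0,"ry":0,"rz":0,"fingers":0}
    - {"dx":0,"dy":0,"dz":0.0015,"rx":0,"ry":0,"rz":0,"fingers":0}
    - {"dx":0,"dy":0,"dz":0.0015,"rx":0,"ry":0,"rz":0,"fingers":0}

```text
t: 9.02
ee_pos: [0.5665, 0.0491, 0.2078]
tcp_rot: [[0.964, 0.264, -0.0], [0.264, -0.964, -0.0], [-0.0, 0.0, -1.0]]
force: [-0.8, 0.3, -0.9]
width: 0.011
```

Emit:
carry_out:
  rows:
    - {"dx":0,"dy":0,"dz":0.0015,"rx":0,"ry":0,"rz":0,"fingers":0}
    - {"dx":0,"dy":0,"dz":0.0015,"rx":0,"ry":0,"rz":0,"fingers":0}

```text
t: 9.28
ee_pos: [0.5665, 0.0492, 0.2048]
tcp_rot: [[0.964, 0.264, -0.0], [0.264, -0.964, -0.0], [-0.0, -0.0, -1.0]]
force: [-0.1, -0.5, -1.2]
width: 0.011
```

Emit:
carry_out:
  rows:
    - {"dx":0,"dy":0,"dz":0.0015,"rx":0,"ry":0,"rz":0,"fingers":0}
    - {"dx":0,"dy":0,"dz":0.0015,"rx":0,"ry":0,"rz":0,"fingers":0}

```text
t: 9.52
ee_pos: [0.5666, 0.0492, 0.2018]
tcp_rot: [[0.964, 0.264, 0.0], [0.264, -0.964, 0.0], [0.0, 0.0, -1.0]]
force: [-0.3, 0.3, -0.6]
width: 0.011
```

Emit:
carry_out:
  rows:
    - {"dx":0,"dy":0,"dz":0.001,"rx":0,"ry":0,"rz":0,"fingers":0}
    - {"dx":0,"dy":0,"dz":0.001,"rx":0,"ry":0,"rz":0,"fingers":0}

```text
t: 9.78
ee_pos: [0.5665, 0.0491, 0.1998]
tcp_rot: [[0.964, 0.264, -0.0], [0.264, -0.964, 0.0], [-0.0, -0.0, -1.0]]
force: [-0.3, 0.2, -0.5]
width: 0.0111
```

Emit:
carry_out:
  rows:
    - {"dx":0,"dy":0,"dz":0.001,"rx":0,"ry":0,"rz":0,"fingers":0}
    - {"dx":0,"dy":0,"dz":0.001,"rx":0,"ry":0,"rz":0,"fingers":0}

```text
t: 10.02
ee_pos: [0.5665, 0.0491, 0.1979]
tcp_rot: [[0.964, 0.264, -0.0], [0.264, -0.964, -0.0], [-0.0, 0.0, -1.0]]
force: [0.1, -0.7, 1.8]
width: 0.011
```

Emit:
carry_out:
  rows:
    - {"dx":0,"dy":0,"dz":0.001,"rx":0,"ry":0,"rz":0,"fingers":0}

```text
t: 10.15
ee_pos: [0.5666, 0.0491, 0.1975]
tcp_rot: [[0.964, 0.264, 0.0], [0.264, -0.964, -0.0], [0.0, 0.0, -1.0]]
force: [-2.1, -0.4, 8.6]
width: 0.0108
```

Emit:
carry_out:
  rows:
    - {"dx":0,"dy":0,"dz":0.001,"rx":0,"ry":0,"rz":0,"fingers":0}

```text
t: 10.28
ee_pos: [0.5667, 0.0491, 0.197]
tcp_rot: [[0.964, 0.264, 0.001], [0.264, -0.964, -0.0], [0.001, 0.0, -1.0]]
force: [-3.6, -1.2, 11.0]
width: 0.0109
```

Contact is at a TCP z of about 0.198. The side force of −3.8 N along tool x says the holder sits slightly too far to +x, so I ease it back.

Emit:
carry_out:
  rows:
    - {"dx":-0.0007,"dy":0,"dz":0,"rx":0,"ry":0,"rz":0,"fingers":0}

```text
t: 10.4
ee_pos: [0.5663, 0.049, 0.1971]
tcp_rot: [[0.964, 0.264, 0.002], [0.264, -0.964, 0.0], [0.002, 0.0, -1.0]]
force: [-1.2, 0.6, 5.8]
width: 0.011
```

Emit:
carry_out:
  rows:
    - {"dx":-0.0003,"dy":0,"dz":0.0004,"rx":0,"ry":0,"rz":0,"fingers":0}

```text
t: 10.52
ee_pos: [0.5663, 0.049, 0.197]
tcp_rot: [[0.964, 0.264, 0.002], [0.264, -0.964, 0.0], [0.002, 0.0, -1.0]]
force: [-2.1, -1.1, 10.4]
width: 0.0111
```

Emit:
carry_out:
  rows:
    - {"dx":-0.0004,"dy":0,"dz":0.0004,"rx":0,"ry":0,"rz":0,"fingers":0}

```text
t: 10.65
ee_pos: [0.5662, 0.049, 0.197]
tcp_rot: [[0.964, 0.264, 0.003], [0.264, -0.964, 0.001], [0.003, 0.0, -1.0]]
force: [-1.2, 0.3, 10.8]
width: 0.0112
```

Emit:
carry_out:
  rows:
    - {"dx":0,"dy":0,"dz":0.0004,"rx":0,"ry":0,"rz":0,"fingers":0}

```text
t: 10.78
ee_pos: [0.5663, 0.049, 0.1967]
tcp_rot: [[0.964, 0.264, 0.003], [0.264, -0.964, 0.0], [0.003, 0.0, -1.0]]
force: [-1.3, -0.5, 13.4]
width: 0.0107
```

```bash
python3 snap.py w10;  python3 - <<'E'
import cv2
a=cv2.imread("pics/w10.png")[120:270,200:360]
a=cv2.convertScaleAbs(a,alpha=1.8,beta=20)
cv2.imwrite("pics/w10c.png",cv2.resize(a,None,fx=4,fy=4,interpolation=cv2.INTER_CUBIC))
E
```

```text
[0.56625144 0.04894147 0.19672477] 15.321927843319822 [  4.9  18.2 -16.9  54.8   0.   79.6] 10.825 [-2.37 -0.76 11.82] 0.010872896161833047
```

View pics/w10c.png

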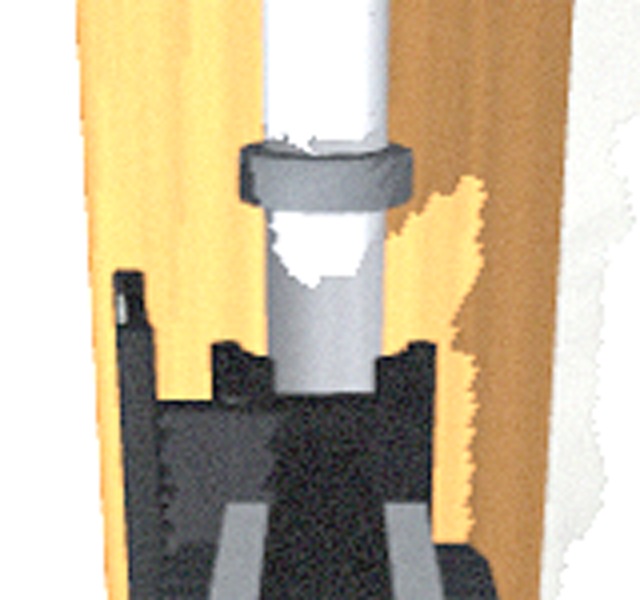

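Both jaws are visibly spreading, the front one a little more. I carry on in small steps.

Emit:
carry_out:
  rows:
    - {"dx":-0.0004,"dy":0,"dz":0.0004,"rx":0,"ry":0,"rz":0,"fingers":0}

```text
t: 10.95
ee_pos: [0.5662, 0.0489, 0.1966]
tcp_rot: [[0.964, 0.264, 0.004], [0.264, -0.964, 0.001], [0.004, 0.0, -1.0]]
force: [-1.5, -0.3, 14.4]
width: 0.0112
```

Emit:
carry_out:
  rows:
    - {"dx":0,"dy":0,"dz":0.0004,"rx":0,"ry":0,"rz":0,"fingers":0}

```text
t: 11.08
ee_pos: [0.5662, 0.0489, 0.1963]
tcp_rot: [[0.964, 0.264, 0.004], [0.264, -0.964, 0.001], [0.004, 0.0, -1.0]]
force: [-2.1, 0.2, 13.3]
width: 0.0112
```

Emit:
carry_out:
  rows:
    - {"dx":0,"dy":0,"dz":0.0004,"rx":0,"ry":0,"rz":0,"fingers":0}

```text
t: 11.2
ee_pos: [0.5662, 0.0489, 0.196]
tcp_rot: [[0.964, 0.264, 0.004], [0.264, -0.964, 0.001], [0.004, 0.001, -1.0]]
force: [-2.7, -0.5, 15.5]
width: 0.011
```

Emit:
carry_out:
  rows:
    - {"dx":-0.0003,"dy":0,"dz":0.0004,"rx":0,"ry":0,"rz":0,"fingers":0}

```text
t: 11.32
ee_pos: [0.5661, 0.0488, 0.1958]
tcp_rot: [[0.964, 0.264, 0.005], [0.264, -0.964, 0.001], [0.005, 0.001, -1.0]]
force: [-2.2, 0.4, 13.8]
width: 0.011
```

Emit:
carry_out:
  rows:
    - {"dx":0,"dy":0,"dz":0.0004,"rx":0,"ry":0,"rz":0,"fingers":0}

```text
t: 11.45
ee_pos: [0.5661, 0.0488, 0.1955]
tcp_rot: [[0.964, 0.264, 0.005], [0.264, -0.964, 0.001], [0.005, 0.001, -1.0]]
force: [-1.9, 0.1, 13.7]
width: 0.0108
```

Emit:
carry_out:
  rows:
    - {"dx":0,"dy":0,"dz":0.0004,"rx":0,"ry":0,"rz":0,"fingers":0}

```text
t: 11.58
ee_pos: [0.5662, 0.0488, 0.1951]
tcp_rot: [[0.964, 0.264, 0.005], [0.264, -0.964, 0.001], [0.005, 0.001, -1.0]]
force: [-2.1, 0.1, 14.5]
width: 0.0109
```

Emit:
carry_out:
  rows:
    - {"dx":0,"dy":0,"dz":0.0004,"rx":0,"ry":0,"rz":0,"fingers":0}

```text
t: 11.7
ee_pos: [0.5662, 0.0488, 0.1947]
tcp_rot: [[0.964, 0.264, 0.005], [0.264, -0.964, 0.001], [0.005, 0.001, -1.0]]
force: [-2.3, -0.0, 15.3]
width: 0.011
```

Emit:
carry_out:
  rows:
    - {"dx":0,"dy":0,"dz":0.0004,"rx":0,"ry":0,"rz":0,"fingers":0}
    - {"dx":0,"dy":0,"dz":0.0004,"rx":0,"ry":0,"rz":0,"fingers":0}

```text
t: 11.95
ee_pos: [0.5662, 0.0487, 0.1937]
tcp_rot: [[0.964, 0.264, 0.005], [0.264, -0.964, 0.0], [0.005, 0.001, -1.0]]
force: [-0.9, 0.0, 14.2]
width: 0.011
```

Emit:
carry_out:
  rows:
    - {"dx":0,"dy":0,"dz":0.0004,"rx":0,"ry":0,"rz":0,"fingers":0}
    - {"dx":0,"dy":0,"dz":0.0004,"rx":0,"ry":0,"rz":0,"fingers":0}

```text
t: 12.2
ee_pos: [0.5661, 0.0487, 0.1925]
tcp_rot: [[0.964, 0.264, 0.004], [0.264, -0.964, 0.0], [0.004, 0.001, -1.0]]
force: [-1.2, -0.5, 10.6]
width: 0.0108
```

Emit:
carry_out:
  rows:
    - {"dx":0,"dy":0,"dz":0.0004,"rx":0,"ry":0,"rz":0,"fingers":0}
    - {"dx":0,"dy":0,"dz":0.0004,"rx":0,"ry":0,"rz":0,"fingers":0}

```text
t: 12.45
ee_pos: [0.566, 0.0487, 0.1911]
tcp_rot: [[0.964, 0.264, 0.004], [0.264, -0.964, 0.0], [0.004, 0.001, -1.0]]
force: [0.1, 0.7, 4.3]
width: 0.0108
```

Past the peak of 15.5 N, and the force is dropping. I carry on to the hard stop in small steps.

Emit:
carry_out:
  rows:
    - {"dx":0,"dy":0,"dz":0.0005,"rx":0,"ry":0,"rz":0,"fingers":0}
    - {"dx":0,"dy":0,"dz":0.0005,"rx":0,"ry":0,"rz":0,"fingers":0}

```text
t: 12.7
ee_pos: [0.5658, 0.0487, 0.1893]
tcp_rot: [[0.964, 0.264, 0.003], [0.264, -0.964, 0.0], [0.003, 0.001, -1.0]]
force: [3.2, -0.5, 1.0]
width: 0.0111
```

Emit:
carry_out:
  rows:
    - {"dx":0,"dy":0,"dz":0.0005,"rx":0,"ry":0,"rz":0,"fingers":0}
    - {"dx":0,"dy":0,"dz":0.0005,"rx":0,"ry":0,"rz":0,"fingers":0}

```text
t: 12.95
ee_pos: [0.5655, 0.0487, 0.1874]
tcp_rot: [[0.964, 0.264, 0.002], [0.264, -0.964, 0.0], [0.002, 0.0, -1.0]]
force: [5.2, 0.5, -2.5]
width: 0.0108
```

Emit:
carry_out:
  rows:
    - {"dx":0,"dy":0,"dz":0.0005,"rx":0,"ry":0,"rz":0,"fingers":0}
    - {"dx":0,"dy":0,"dz":0.0004,"rx":0,"ry":0,"rz":0,"fingers":0}

```text
t: 13.2
ee_pos: [0.5654, 0.0488, 0.1863]
tcp_rot: [[0.964, 0.264, 0.001], [0.264, -0.964, 0.0], [0.001, -0.0, -1.0]]
force: [4.4, 1.2, -0.8]
width: 0.011
```

Emit:
carry_out:
  rows:
    - {"dx":0,"dy":0,"dz":0.0004,"rx":0,"ry":0,"rz":0,"fingers":0}

```text
t: 13.32
ee_pos: [0.5654, 0.0489, 0.1863]
tcp_rot: [[0.964, 0.264, 0.002], [0.264, -0.964, 0.001], [0.002, -0.0, -1.0]]
force: [4.9, 0.3, 3.0]
width: 0.0107
```

Hard stop at TCP z 0.1863, 11.7 mm below first contact, as expected. I relieve the sideways load and press lightly to confirm.

Emit:
carry_out:
  rows:
    - {"dx":0.0006,"dy":0,"dz":0.0004,"rx":0,"ry":0,"rz":0,"fingers":0}

```text
t: 13.45
ee_pos: [0.5655, 0.0489, 0.1863]
tcp_rot: [[0.964, 0.264, 0.001], [0.264, -0.964, 0.0], [0.001, 0.0, -1.0]]
force: [2.2, -0.5, 8.7]
width: 0.0108
```

Emit:
carry_out:
  rows:
    - {"dx":0.0004,"dy":0,"dz":0.0003,"rx":0,"ry":0,"rz":0,"fingers":0}

```text
t: 13.58
ee_pos: [0.5656, 0.0489, 0.1862]
tcp_rot: [[0.964, 0.264, 0.0], [0.264, -0.964, 0.0], [0.0, 0.0, -1.0]]
force: [0.2, 0.0, 10.0]
width: 0.0114
```

Emit:
carry_out:
  rows:
    - {"dx":0,"dy":0,"dz":0.0003,"rx":0,"ry":0,"rz":0,"fingers":0}

```text
t: 13.7
ee_pos: [0.5656, 0.0489, 0.1862]
tcp_rot: [[0.964, 0.264, 0.001], [0.264, -0.964, 0.0], [0.001, 0.0, -1.0]]
force: [0.3, 0.2, 12.3]
width: 0.0108
```

```bash
python3 snap.py w11;  python3 - <<'E'
from h import *
a=cv2.imread("pics/w11.png")[120:270,200:360]
a=cv2.convertScaleAbs(a,alpha=1.8,beta=20)
cv2.imwrite("pics/w11c.png",cv2.resize(a,None,fx=4,fy=4,interpolation=cv2.INTER_CUBIC))
E
```

```text
[0.565603   0.04888336 0.18623727] 15.326103760617348 [  4.9  18.7 -17.6  53.6  -0.   79.6] 13.75 [0.01 1.   9.56] 0.011030813341993236
```

View pics/w11c.png

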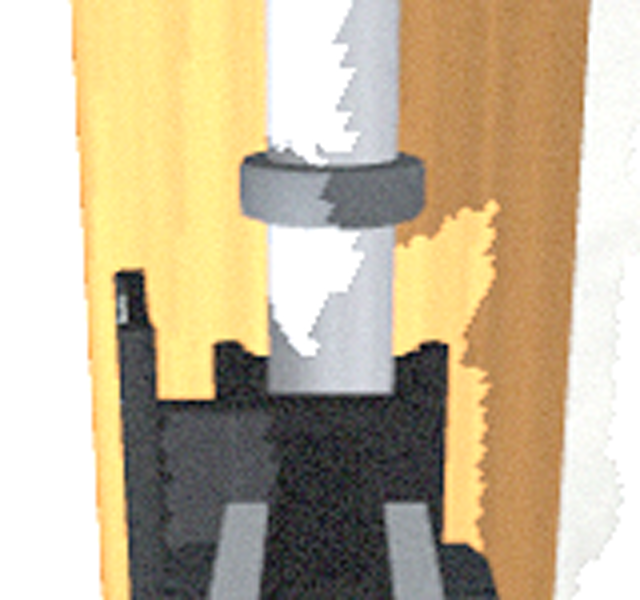

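The front jaw is spread little (216) and the back jaw more (446). I ease the press and shift slightly to +x to centre it.

Emit:
carry_out:
  rows:
    - {"dx":0.0006,"dy":0,"dz":-0.0006,"rx":0,"ry":0,"rz":0,"fingers":0}
    - {"dx":0.0004,"dy":0,"dz":0,"rx":0,"ry":0,"rz":0,"fingers":0}

```text
t: 14.0
ee_pos: [0.5658, 0.049, 0.1863]
tcp_rot: [[0.964, 0.264, -0.001], [0.264, -0.964, -0.0], [-0.001, 0.0, -1.0]]
force: [-0.6, -2.1, 8.8]
width: 0.0108
```

```bash
python3 snap.py w12;  python3 - <<'E'
from h import *
a=cv2.imread("pics/w12.png")[120:270,200:360]
a=cv2.convertScaleAbs(a,alpha=1.8,beta=20)
cv2.imwrite("pics/w12c.png",cv2.resize(a,None,fx=4,fy=4,interpolation=cv2.INTER_CUBIC))
E
```

```text
[0.5658166  0.04897169 0.1862464 ] 15.325381189005785 [  5.   18.8 -17.5  53.8  -0.   79.6] 14.05 [-0.19 -0.39  8.25] 0.010724978475553364
```

View pics/w12c.png

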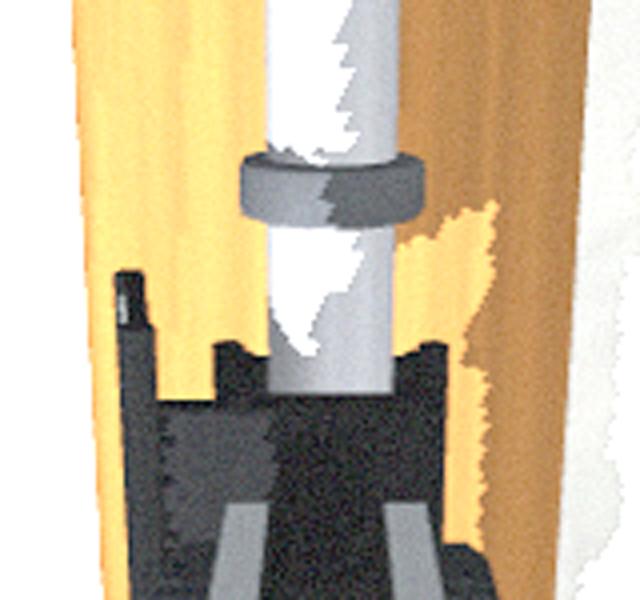

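Emit:
carry_out:
  rows:
    - {"dx":0.0005,"dy":0,"dz":-0.0008,"rx":0,"ry":0,"rz":0,"fingers":0}
    - {"dx":0.0007,"dy":0,"dz":0,"rx":0,"ry":0,"rz":0,"fingers":0}

```text
t: 14.3
ee_pos: [0.5661, 0.049, 0.1862]
tcp_rot: [[0.964, 0.264, -0.003], [0.264, -0.964, -0.001], [-0.003, 0.0, -1.0]]
force: [-2.7, -1.9, 6.9]
width: 0.0111
```

```bash
python3 snap.py w13;  python3 - <<'E'
from h import *
a=cv2.imread("pics/w13.png")[120:270,200:360]
a=cv2.convertScaleAbs(a,alpha=1.8,beta=20)
cv2.imwrite("pics/w13c.png",cv2.resize(a,None,fx=4,fy=4,interpolation=cv2.INTER_CUBIC))
E
```

```text
[0.56616491 0.04907862 0.18627784] 15.322231933655923 [  5.   18.9 -17.3  53.9  -0.   79.7] 14.35 [-2.03 -1.89  5.99] 0.011107094812781113
```

View pics/w13c.png

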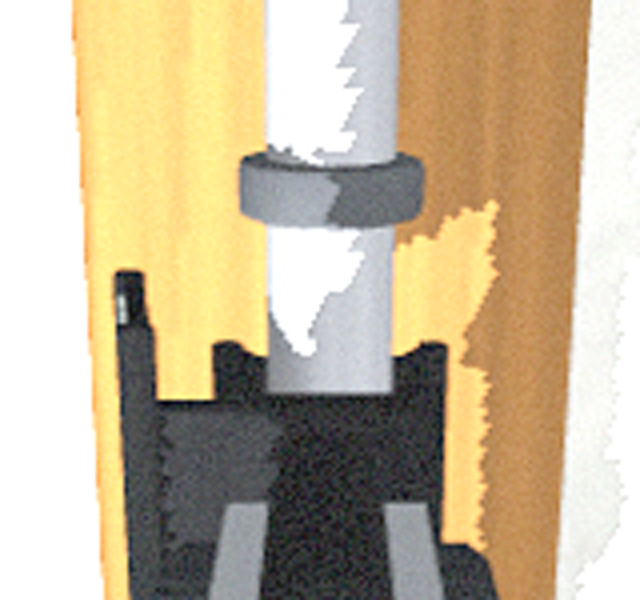

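Emit:
carry_out:
  rows:
    - {"dx":0,"dy":0,"dz":-0.0006,"rx":0,"ry":0,"rz":0,"fingers":0}
    - {"dx":0.0004,"dy":0,"dz":-0.0002,"rx":0,"ry":0,"rz":0,"fingers":0}

```text
t: 14.6
ee_pos: [0.5664, 0.0492, 0.1863]
tcp_rot: [[0.964, 0.264, -0.004], [0.264, -0.964, -0.001], [-0.004, -0.0, -1.0]]
force: [-3.3, -1.7, -0.7]
width: 0.0114
```

```bash
python3 snap.py w14;  python3 - <<'E'
from h import *
a=cv2.imread("pics/w14.png")[120:270,200:360]
a=cv2.convertScaleAbs(a,alpha=1.8,beta=20)
cv2.imwrite("pics/w14c.png",cv2.resize(a,None,fx=4,fy=4,interpolation=cv2.INTER_CUBIC))
E
```

```text
[0.56643586 0.0491515  0.18631497] 15.320760480025816 [  5.   19.  -17.2  54.   -0.   79.7] 14.65 [-4.17 -2.51 -0.72] 0.010971323230208037
```

View pics/w14c.png

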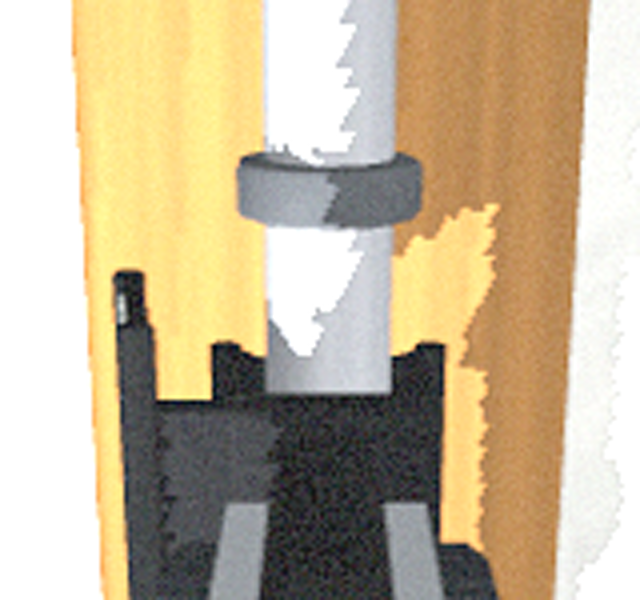

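Now nearly even (212 / 443). I release.

Emit:
carry_out:
  rows:
    - {"dx":-0.0003,"dy":0,"dz":0,"rx":0,"ry":0,"rz":0,"fingers":0}
    - {"dx":0,"dy":0,"dz":0,"rx":0,"ry":0,"rz":0,"fingers":45}
    - {"dx":0,"dy":0,"dz":0,"rx":0,"ry":0,"rz":0,"fingers":45}
    - {"dx":0,"dy":0,"dz":0,"rx":0,"ry":0,"rz":0,"fingers":45}
    - {"dx":0,"dy":0,"dz":0,"rx":0,"ry":0,"rz":0,"fingers":45}
  squeeze: 30

```text
t: 15.28
ee_pos: [0.568, 0.0496, 0.1877]
tcp_rot: [[0.964, 0.264, 0.001], [0.264, -0.964, 0.0], [0.001, 0.0, -1.0]]
force: [-0.4, 0.6, -0.4]
width: 0.0384
```

```bash
python3 snap.py w15;  python3 - <<'E'
from h import *
a=cv2.imread("pics/w15.png")
a=cv2.convertScaleAbs(a,alpha=1.6,beta=20)[100:360,140:420]
cv2.imwrite("pics/w15c.png",cv2.resize(a,None,fx=2.3,fy=2.3,interpolation=cv2.INTER_CUBIC))
E
```

```text
[0.5679093  0.04955647 0.18760494] 15.332117469470894 [  5.   18.9 -17.2  53.9   0.   79.7] 15.325 [ 0.35 -0.7  -0.2 ] 0.0386211753024735
```

View pics/w15c.png

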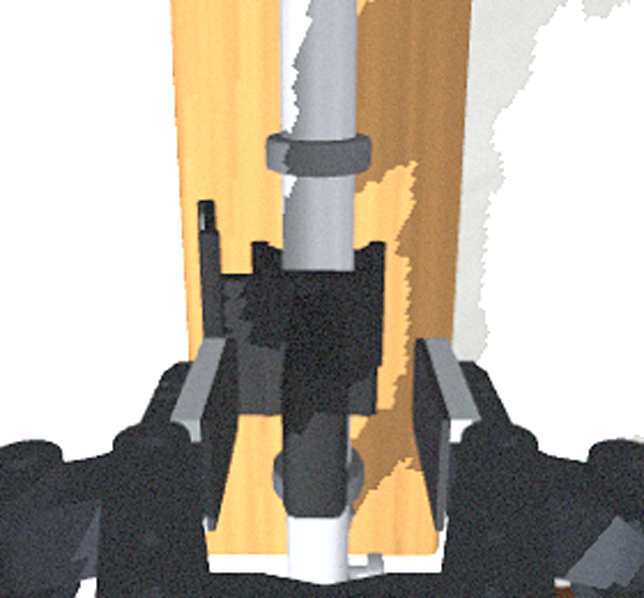

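The holder is free, with its stem over the rod and clear of both pads. I retreat straight up and check.

Emit:
carry_out:
  rows:
    - {"dx":-0.001,"dy":0,"dz":-0.01,"rx":0,"ry":0,"rz":0,"fingers":45}
    - {"dx":0,"dy":0,"dz":-0.02,"rx":0,"ry":0,"rz":0,"fingers":45}
    - {"dx":0,"dy":0,"dz":-0.04,"rx":0,"ry":0,"rz":0,"fingers":45}
    - {"dx":0,"dy":0,"dz":-0.04,"rx":0,"ry":0,"rz":0,"fingers":45}
    - {"dx":0,"dy":0.03,"dz":-0.01,"rx":0,"ry":0,"rz":0,"fingers":45}
    - {"dx":0,"dy":0.04,"dz":0,"rx":0,"ry":0,"rz":0,"fingers":45}
    - {"dx":0,"dy":0,"dz":0,"rx":0,"ry":0,"rz":0,"fingers":45}
    - {"dx":0,"dy":0,"dz":0,"rx":0,"ry":0,"rz":0,"fingers":45}

```text
t: 16.32
ee_pos: [0.585, -0.0182, 0.3077]
tcp_rot: [[0.965, 0.264, -0.0], [0.264, -0.965, 0.0], [0.0, -0.0, -1.0]]
force: [0.2, 1.3, 0.3]
width: 0.0379
```

```bash
python3 snap.py w16;  python3 - <<'E'
from h import *
a=cv2.imread("pics/w16.png")[60:230,200:380]
a=cv2.convertScaleAbs(a,alpha=1.6,beta=20)
cv2.imwrite("pics/w16c.png",cv2.resize(a,None,fx=3.5,fy=3.5,interpolation=cv2.INTER_CUBIC))
im=optics.grab_frame("side"); cv2.imwrite("pics/side2.png",im[:,:,::-1])
b=im[150:290,200:360,::-1]; cv2.imwrite("pics/side2c.png",cv2.resize(b,None,fx=4.2,fy=4.2,interpolation=cv2.INTER_CUBIC))
im=optics.grab_frame("top"); cv2.imwrite("pics/top2.png",im[:,:,::-1])
E
```

```text
[ 0.58496808 -0.01779129  0.30755062] 15.344179869376577 [-1.8 16.3 -4.5 69.2  0.  72.9] 16.375 [-0.6  -0.61  0.1 ] 0.03842816341717464
```

View pics/w16c.png

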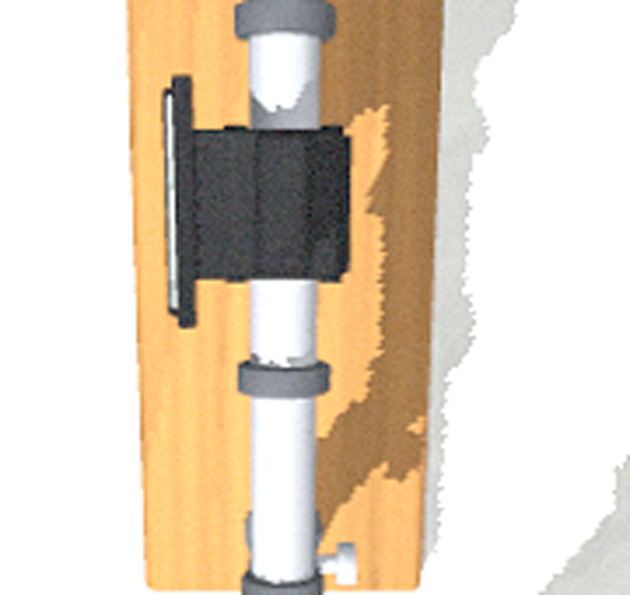

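View pics/side2c.png

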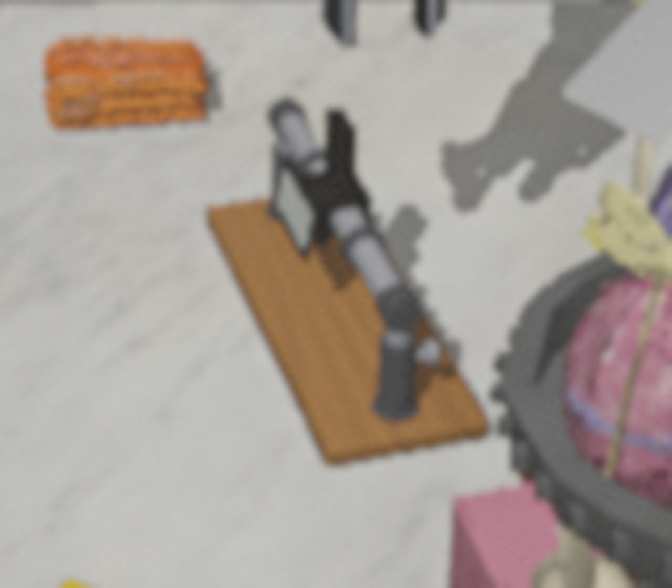

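View pics/top2.png

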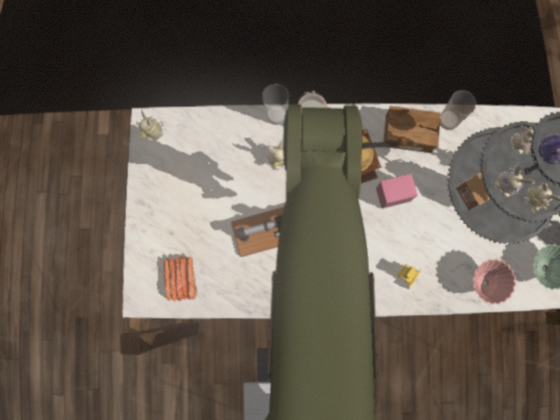

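```bash
python3 - <<'E'
from h import *
import pickle
c=pickle.load(open("w16.pkl","rb"))
a=cv2.imread("pics/w16.png"); b=cv2.convertScaleAbs(a,alpha=4,beta=30)[85:160,235:310]
cv2.imwrite("pics/w16d.png",cv2.resize(b,None,fx=8,fy=8,interpolation=cv2.INTER_CUBIC))
t=np.radians(15.3);h=.0865
R=np.array([[np.cos(t),-np.sin(t),0],[np.sin(t),np.cos(t),0],[0,0,1]])
for tilt in(0,3,-3):
  k=np.radians(tilt);Q=np.array([[np.cos(k),0,np.sin(k)],[0,1,0],[-np.sin(k),0,np.cos(k)]])
  L=np.array([[-.006,-.015,.061],[.006,-.015,.061],[-.006,.015,.061],[.006,.015,.061],[.014,-.018,.017],[.014,.018,.017]])@Q.T
  print(tilt,((proj(c,L@R.T+[.5657,.0491,h])-[235,85])*8).round().tolist())
L=np.array([[-.009,-.03,0],[.009,-.03,0],[-.009,.03,0],[.009,.03,0]])
print("rod",((proj(c,L@R.T+[.5657,.0491,h])-[235,85])*8).round().tolist())
E
```

```text
0 [[298.0, 447.0], [429.0, 447.0], [296.0, 106.0], [431.0, 106.0], [493.0, 444.0], [497.0, 100.0]]
3 [[333.0, 447.0], [463.0, 447.0], [332.0, 105.0], [466.0, 106.0], [500.0, 443.0], [505.0, 100.0]]
-3 [[264.0, 447.0], [394.0, 447.0], [260.0, 106.0], [395.0, 105.0], [485.0, 444.0], [489.0, 99.0]]
rod [[288.0, 537.0], [442.0, 537.0], [284.0, -4.0], [446.0, -4.0]]
```

View pics/w16d.png

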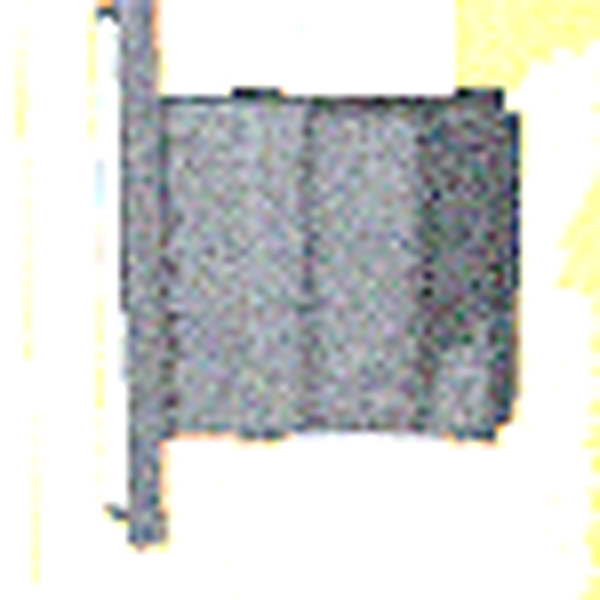

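The enlarged view shows the stem at 305–425 against a predicted 297–430, so it is upright within about 0.5°. The crown edge also matches the home pose. I hand in.

```bash
python3 -c "
from cell import robot
print(robot.sense()['t']); print(robot.job_done())"
```

```text
16.475
the job is handed in; nothing more can be done
None
```

The black ticket holder is on the rail, fully home between the two middle collars. Its ticket faces the robot's side of the stand. I let go of it, moved the arm clear and handed in at 16.5 s.

- **Insertion:** the jaws touched the rod at a tool (TCP) height of 0.198 m. The force readings peaked at 15.5 N, dropped as the jaws snapped past, and stopped hard at 0.1863 m. That is 11.7 mm of travel against the 12 mm expected. I then pressed to about 12 N to confirm the stop, so every reading stayed below 25 N. Forces were read only at the end of each step.
- **Centring:** once home, the back jaw was spread more than the front one. I eased the holder about 1 mm to +x, after which the two were nearly even.
- **Last checks:** the wrist picture fits the home pose, with the stem upright to about 0.5° and the crown edge and position along the rod as predicted. Jaw angles could only be judged from the pictures. In the camera views the carrots, pink carton, hare and yellow look-alike appear where they were.
- **Disagreement:** the wrist picture put the rod's axis at about 88 mm and the side camera at 91–100 mm. The hard stop put it at about 86 mm, which I took as correct.

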